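Lock up a two-block print

ROBOT

A 6-joint arm with a two-finger parallel gripper is mounted at the origin on a cart in front of the work surface, level with it; the furniture and walls round the work are solid. World frame = base frame: x ahead of the robot, y to its left, z up, the work surface at z = 0. Lengths are in m, angles in rad, forces in N, time in s.
With the tool pointing down it reaches from about 0.225 to 0.875 m from the base axis. Payload 3.4 kg.
Tool frame: the origin (TCP) lies on the mounting face of the last link; the fingertips stand 173 mm ahead of it and the grasp point (between the pads) lies 155 mm ahead of it; y points along the fingers, x is the direction in which the jaws open and shut, and the axes are right-handed (so a half turn about y gives the same grasp; the last joint's range is limited). The gripper opens to 85 mm and grips with 20 to 120 N. Pads are 22 mm wide; open, the fingers measure 114 mm over their backs; the gripper's body (76 mm by 85 mm) begins 54 mm behind the grasp point. The pads swing forward as they close: fully open they stand 13 mm farther back than shut.
Start: joints at [-1.311, 0.276, 1.505, -0, 1.361, -0.121], TCP at [0.214, -0.534, 0.405] pointing down, gripper open.
Joint ranges: [-2.89, 2.89], [-0.75, 2.08], [0.22, 2.7], [-1.18, 4.32], [0.11, 2.71], [-2.7, 2.7]. Speed limits (rad/s): [2.57, 2.57, 3.14, 3.14, 3.14, 3.14].

INTERFACE

Orientations are given as a unit quaternion [w, x, y, z].
In Python, from rig import manip, vision, ticket gives the robot as it stands.
- The arm moves only by the tool arm_command, never from a script. Its argument "increments" is one flat list of numbers, 7 for each row, row after row: the turn, a rotation vector about the tool's x, y, z in rad, then the shift along the tool's x, y, z in cm, then the closure, from 0 (fully open) to 1 (shut). In form: [wx, wy, wz, tx, ty, tz, hand, wx, wy, wz, tx, ty, tz, hand, ...]. A call has 1 to 8 rows; each row shifts and turns the commanded pose from where the row before left it, along the tool's axes as they then stand; what a row does not reach is not made up. A row lasts 1/8 s, in which the tool goes at most 62.5 mm and 10.7 degrees, less where a joint would pass 70% of its speed; a pose out of reach is approached as far as the arm can. A call is refused whole if a number of a shift passes 6.25 or a number of a turn 0.188, either way. A call with a gripper value outside its range is refused whole. The fingers move at their own pace and stop on an object; "grip_force" is the grip in N (left out, the last holds). Time passes only in rows, so rows that do not move let the fingers close. It gives the time, the measured TCP pose, the force and the opening at its end, in the units of the state.
- manip.get_state(): the state, without advancing time (a new reading comes with each control period).
- vision.get_image(name): name is "scene" or "top"; returns the picture (400x640x3 uint8, red, green, blue); there is no depth.
- vision.camera_params(name): a dict with "vfov" (degrees; the focal length in pixels is half the picture's height over the tangent of half this angle, whatever the lens; pixels are square), "cx", "cy" (the principal point, pixels), "R" (3x3) and "t" (3): a world point X has camera coordinates R X + t. Camera axes: x right, y down, z forward; pixel columns grow to the right and rows downward; lengths in m; the calibration is good to about 2 mm. A picture is of the moment at which its call begins. camera_params takes no time and is no camera call.
- ticket.sign_off(): hands the job in, once; it reports no verdict.
The state is a dict: "clock": time; "qpos": joint angles; "qd": joint speeds; "effort": joint torques, N m; "position": TCP position; "ee_rot": TCP orientation; "contact_force": force on the tool from outside, world axes, zero at the start; "moment": the same for the moment, N m; "width": finger opening in m.
Only numpy, scipy, OpenCV 4.12 (cv2) and the standard library are available. Lean on these libraries where they do the work, as an engineer would, in place of code of your own. Each camera call takes 0.05 s, during which the arm holds its last target.

TASK

Put the loose carved printing block into the lock-up board to the right of the block that is already clamped there, flat on the board and the way round that lets the carved stem run on across the joint, and butt it up flush against that block so that no gap is left. Then swing the right-hand cam lever counter-clockwise fully home, so that its cam clamps the block against the back fence, and let go. Leave the carving tool, sanding block, ink bottle and wooden modelling stick where they are.

Things in the scene. Friction and masses are not known exactly. Their poses are not given: they have to be found in the camera images.
- board: Plywood lock-up board, fixed, 156 (x) x 276 (y) x 12 mm. Origin: centre of its underside; x to the back fence, y to the left fence, z up. Dark steel fences 8 mm high on its top: inner faces at x = +60 (back) and y = +120 mm (left). The seated right block has its origin at (30, -30, 12) mm here and the board's yaw; the seat is open to the right (-y).
- left_block: Carved printing block, 60 (x) x 100 (y) x 24 mm: brown fibreboard, tan face with a dark leaf spray. Clamped in the corner of the fences by its own shut cam (lever to the left); it does not move. Origin: centre of its underside; axes parallel to the board's.
- right_block: Loose printing block, 60 (x) x 100 (y) x 24 mm, about 0.2 kg, looks like left_block; starts on the bench right of the board. Origin: centre of its underside, z up (carved face). Its +y end is the joint end (no border line there, stem runs out). Grip it across the 60 mm width; fingers holding only its upper 13 mm pass over fence and cam discs (up to 9 mm above the board's top).
- right_joint (a point): Middle of the upper edge of right_block's joint end: (0, +50, 24) mm in the block's frame, same axes.
- left_joint (a point): Middle of the upper edge of left_block's joint end: (0, -50, 24) mm in its frame, same axes. In the finished lock-up right_joint coincides with it.
- cam (a joint): Right-hand cam lever, rad, about a vertical axis at x = -35.2, y = -30 mm in the board's frame; grows counter-clockwise from above. 0 (open stop): lever points toward -x, 0.30 rad to the left of it; 1.75 (shut stop): toward -y, 0.12 rad to the robot's side. Starts open (0 to 0.25), stays where left; near the end the disc squeezes the seated block and the grip needs about 5 N.
- lever_grip (a point): On the upright black grip at the end of the right-hand lever, 78 mm from the pivot, 42 mm above the bench. The lever turns a dark wooden disc 52 mm across, set 10 mm off centre, which leaves the seated block about 10 mm free in front while open. The grip is round, 15 to 18 mm thick, standing from 25 to 59 mm above the bench, and does not turn on the lever. z up.
- carving_tool: Carving tool with a dark wooden handle, 150 mm long (y), 19 mm thick, lying on the bench. Origin at the centre of its underside. Leave alone.
- block_sander: Dark grey sanding block, 37 x 63 x 26 mm, on the bench. Origin at the centre of its underside. Leave alone.
- ink: White ink bottle with a black cap, 49 mm across, 87 mm high, standing behind the work. Origin at the centre of its underside. Leave alone.
- folder: Pale wooden modelling stick, 160 mm long, 19 mm wide, 8 mm thick, lying on the bench. Origin at the centre of its underside. Leave alone.
Things that resemble listed ones, but are neither listed nor needed, are in the scene too. There is more than one size of the right_block; the job needs the larger.

How it is judged:
By the outcome, as a careful person would: the job done as asked, in the order asked, and still so for the second after the job is handed in, with the robot touching nothing.
It also fails if it takes over 64 s, if anything falls off the work surface, if the arm or the gripper's body presses on something with over 40 N, if the wrist force passes 120 N, or if a joint passes its speed limit or range.

## Working session

There is one attempt and no reset: what is moved stays moved. The work goes in short steps, Python scripts to look and compute and a tool call to move; the robot and the scene stay as the last step left them, time stands still between calls to the robot, and variables do not carry over. Pictures are saved under pics/ and viewed, and the job is handed in when it is done.

Besides the shell and the picture viewer there is one more tool, called after "Emit:" as name(argument=value, ...) on one line, values as JSON. arm_command: Moves the arm, as the interface text tells. Its arguments: {"type":"object","properties":{"increments":{"type":"array"},"grip_force":{"type":"number"}},"required":["increments"]}

```bash
ls; mkdir -p pics
python3 - <<'E'
from rig import manip, vision
import cv2,json
for n in("scene","top"):
    im=vision.get_image(n); cv2.imwrite(f"pics/{n}0.png",im[:,:,::-1])
    p=vision.camera_params(n); print(n,p)
print(manip.get_state())
E
```

```text
pics
scene {'vfov': 45.3412768598767, 'cx': 313.98479756179137, 'cy': 189.828308301234, 'R': array([[-0.82375799, -0.56660114,  0.01964468],
       [-0.30642707,  0.41581377, -0.85627178],
       [ 0.47699604, -0.71138039, -0.51615184]]), 't': array([0.42702308, 0.24477944, 0.94139328])}
top {'vfov': 52.77291154112883, 'cx': 326.6889744602368, 'cy': 200.13937298917165, 'R': array([[ 0.08188035, -0.99663842, -0.00273328],
       [-0.97596805, -0.07962584, -0.20284498],
       [ 0.20194546,  0.01927661, -0.97920705]]), 't': array([-0.07252289,  0.56421248,  0.97671455])}
{'clock': 0.1, 'qpos': array([-1.31098296e+00,  2.76516767e-01,  1.50598095e+00,  2.69783315e-05,
        1.36071348e+00, -1.20991647e-01]), 'qd': array([-1.08562995e-03, -1.90841164e-03, -2.43241636e-03, -2.45588228e-05,
        4.82424867e-04,  3.89175105e-04]), 'effort': array([ 9.48617635e-04, -4.17697620e+01, -2.46406388e+01, -1.36675594e-04,
        5.81974920e-03, -1.22672509e-05]), 'position': array([ 0.21366554, -0.53362921,  0.40394473]), 'ee_rot': array([ 0.58597246, -0.5852072 ,  0.39676412, -0.39591292]), 'contact_force': array([ 1.01343101, -0.53701135,  0.62531716]), 'moment': array([-0.01998644, -0.05319061, -0.0553338 ]), 'width': 0.08521648870870034}
```

View pics/top0.png

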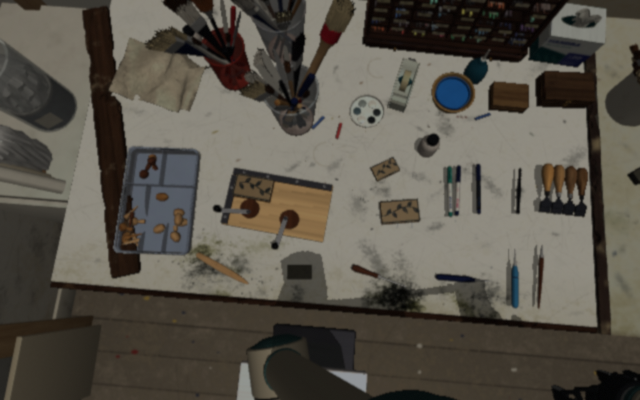

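View pics/scene0.png

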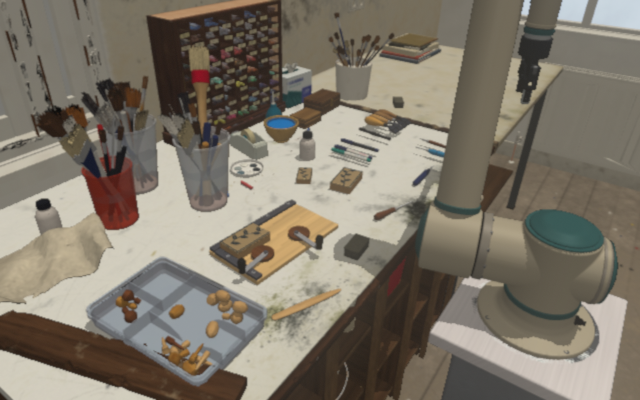

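```bash
cat > h.py <<'E'
import numpy as np, cv2
from rig import manip, vision
from scipy.spatial.transform import Rotation as Ro
def P(n):
    p=vision.camera_params(n); f=200/np.tan(np.radians(p['vfov'])/2); return p,f
def proj(n,X):
    p,f=P(n); c=np.atleast_2d(X)@p['R'].T+p['t']; return np.c_[p['cx']+f*c[:,0]/c[:,2],p['cy']+f*c[:,1]/c[:,2]]
def back(n,uv,z):
    p,f=P(n); u,v=uv; d=p['R'].T@np.array([(u-p['cx'])/f,(v-p['cy'])/f,1]); C=-p['R'].T@p['t']
    s=(z-C[2])/d[2]; return C+s*d
def crop(n,box,k,out,im=None):
    im=vision.get_image(n) if im is None else im
    x0,y0,x1,y1=box; c=im[y0:y1,x0:x1,::-1]; c=cv2.resize(c,None,fx=k,fy=k,interpolation=cv2.INTER_CUBIC)
    c=np.clip(c.astype(float)*1.5,0,255).astype('uint8')
    for x in range((x0+9)//10*10,x1,10):
        cv2.line(c,((x-x0)*k,0),((x-x0)*k,6 if x%50 else 14),(0,255,255),1)
        if x%50==0: cv2.putText(c,str(x),((x-x0)*k,26),0,.4,(0,255,255),1)
    for y in range((y0+9)//10*10,y1,10):
        cv2.line(c,(0,(y-y0)*k),(6 if y%50 else 14,(y-y0)*k),(0,255,255),1)
        if y%50==0: cv2.putText(c,str(y),(16,(y-y0)*k+4),0,.4,(0,255,255),1)
    cv2.imwrite(out,c)
E
python3 - <<'E'
from h import *
im=cv2.imread('pics/top0.png')[:,:,::-1]
crop('top',(205,150,335,250),6,'pics/c1.png',im)
crop('top',(360,145,440,240),6,'pics/c2.png',im)
im=cv2.imread('pics/scene0.png')[:,:,::-1]
crop('scene',(200,150,370,290),4,'pics/c3.png',im)
E
```

```text
(no output)
```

View pics/c1.png

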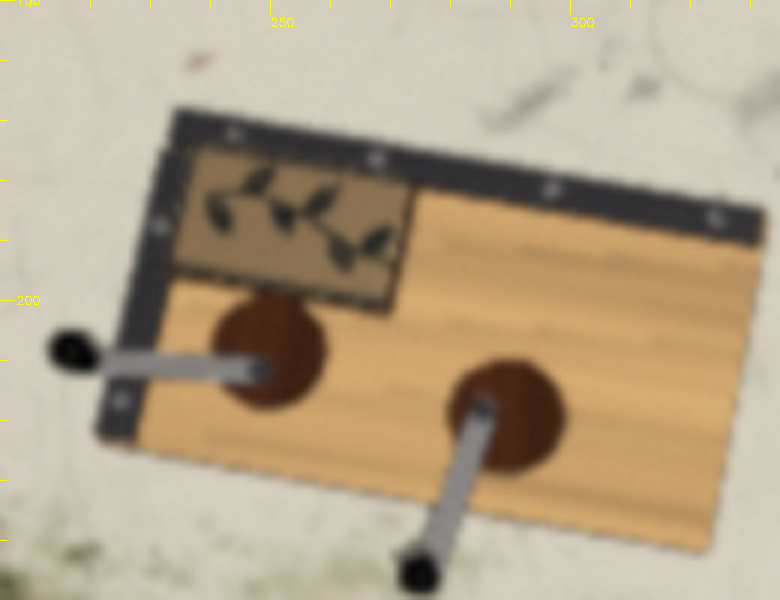

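View pics/c2.png

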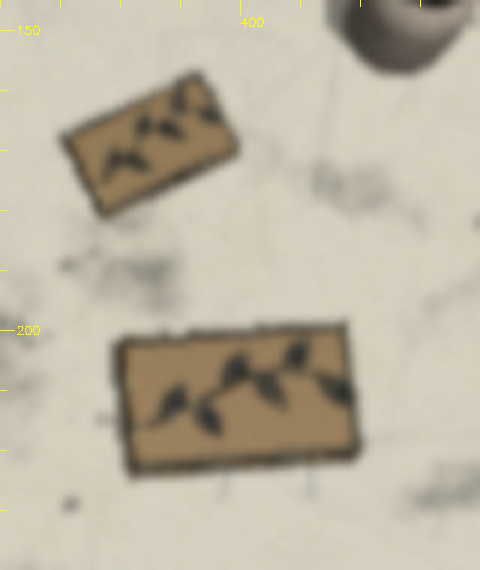

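View pics/c3.png

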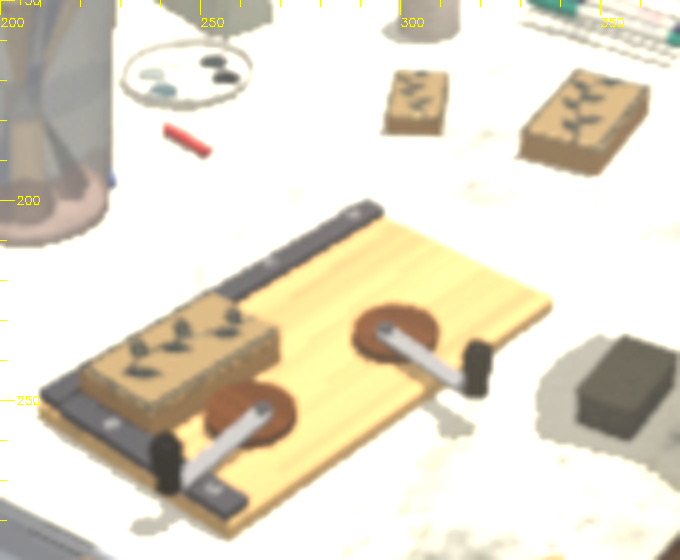

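Run:
```python
from h import *
ims=[vision.get_image('top').astype(float) for _ in range(6)]
im=np.clip(np.mean(ims,0)*1.3,0,255).astype('uint8')
s=np.mean([vision.get_image('scene').astype(float) for _ in range(2)],0).clip(0,255).astype('uint8')
np.save('top0.npy',np.mean(ims,0))
a=cv2.resize(im[193:230,374:426],None,fx=14,fy=14,interpolation=cv2.INTER_LANCZOS4)
b=cv2.resize(im[168:208,228:280],None,fx=14,fy=14,interpolation=cv2.INTER_LANCZOS4)
cv2.imwrite('pics/d1.png',a[:,:,::-1]);cv2.imwrite('pics/d2.png',b[:,:,::-1])
c=cv2.resize(s[160:200,325:370],None,fx=13,fy=13,interpolation=cv2.INTER_LANCZOS4)
d=cv2.resize(s[215:265,210:275],None,fx=10,fy=10,interpolation=cv2.INTER_LANCZOS4)
cv2.imwrite('pics/d3.png',c[:,:,::-1]);cv2.imwrite('pics/d4.png',d[:,:,::-1])
```

```text
(no output)
```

View pics/d1.png

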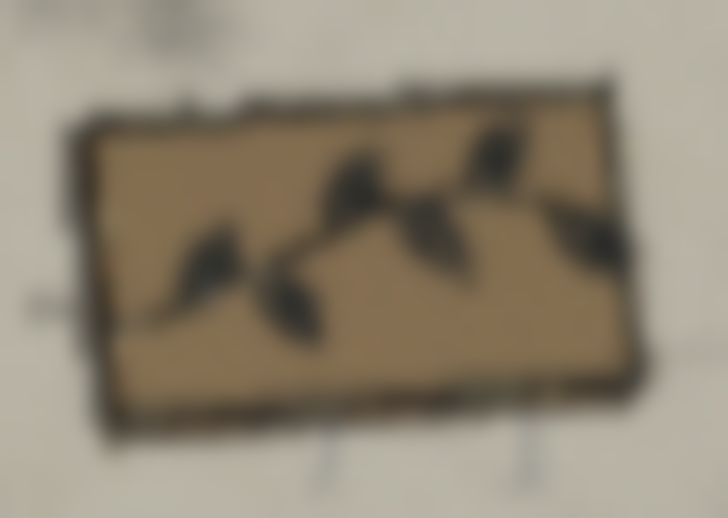

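View pics/d2.png

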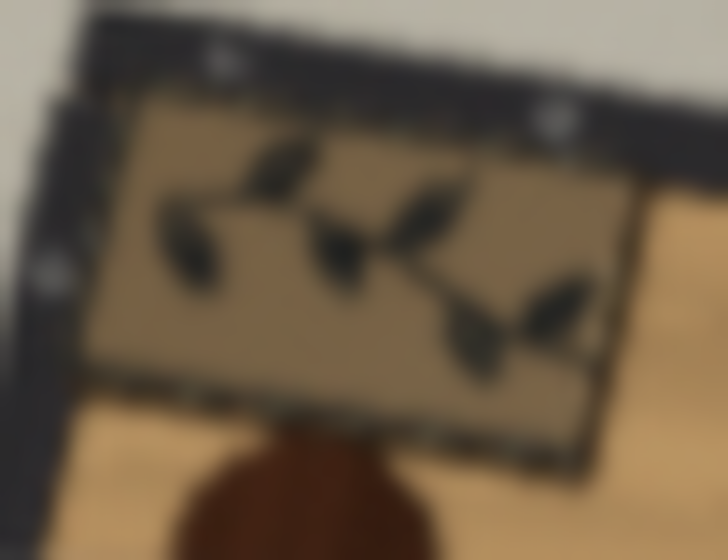

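View pics/d3.png

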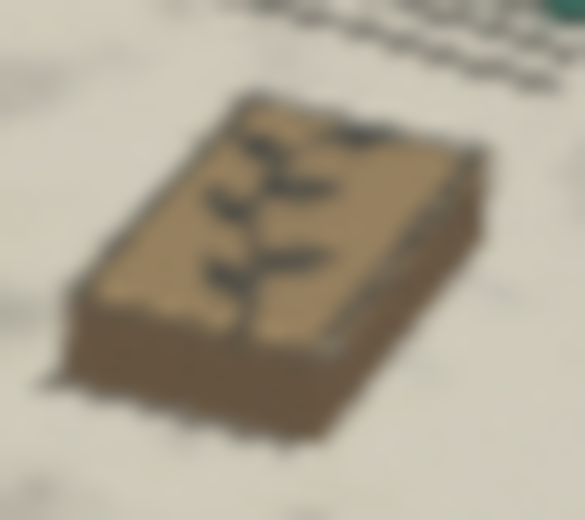

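View pics/d4.png

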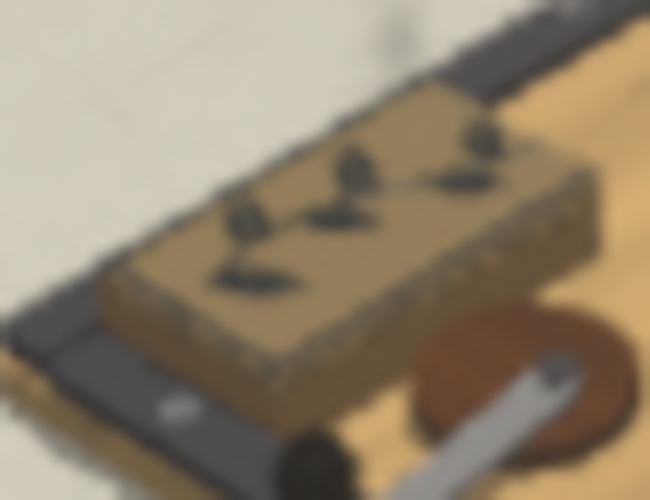

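```bash
cat > fit.py <<'E'
from h import *
from scipy.optimize import least_squares
def W(pose,p):
    x,y,a=pose; p=np.atleast_2d(p)/1000.; c,s=np.cos(a),np.sin(a)
    return np.c_[x+c*p[:,0]-s*p[:,1],y+s*p[:,0]+c*p[:,1],p[:,2]]
def fit(obs,x0):
    def r(q):
        return np.concatenate([(proj(n,W(q,[p]))[0]-uv) for n,p,uv in obs])
    s=least_squares(r,x0,loss='soft_l1'); return s.x,r(s.x).reshape(-1,2)
E
python3 - <<'E'
from fit import *
for n in('top','scene'):
    p,f=P(n); print(n,'C',-p['R'].T@p['t'],f)
c1=lambda u,v:(205+u/6,150+v/6); c3=lambda u,v:(200+u/4,150+v/4)
c2=lambda u,v:(360+u/6,145+v/6)
for nm,uv,z in [('TL',c1(175,108),.02),('TR',c1(765,208),.02),('BR',c1(708,553),.012),('BL',c1(95,437),.02),
  ('LBjr',c1(415,185),.036),('LBjf',c1(392,312),.036)]:
    print(nm,back('top',uv,z))
for nm,uv,z in [('R',c3(552,302),.012),('BL',c3(230,530),.012),('L',c3(40,395),.02)]: print('s',nm,back('scene',uv,z))
R=[back('top',c2(*q),.024) for q in [(118,340),(345,325),(358,455),(130,470)]]; print(np.array(R))
E
```

```text
top C [ 0.35934849 -0.04618095  1.07065522] 403.1366423482436
scene C [-0.02227014  0.80985782  0.68711087] 478.8044480686631
TL [0.64423778 0.23150144 0.02      ]
TR [ 0.61954522 -0.03756487  0.02      ]
BR [ 0.464598   -0.02491377  0.012     ]
BL [0.49255493 0.24727788 0.02      ]
LBjr [0.61345601 0.1170943  0.036     ]
LBjf [0.55576411 0.12091656 0.036     ]
s R [ 0.45914368 -0.01667982  0.012     ]
s BL [0.48575766 0.25329202 0.012     ]
s L [0.63673517 0.23723204 0.02      ]
[[ 0.58249625 -0.16575468  0.024     ]
 [ 0.59740532 -0.26531079  0.024     ]
 [ 0.53980468 -0.27307991  0.024     ]
 [ 0.52508244 -0.17417745  0.024     ]]
```

```bash
cat > edge.py <<'E'
from fit import *
from scipy.ndimage import map_coordinates, gaussian_filter
def refine(ims,edges,x0,rng=4,iters=6,verbose=True):
    # edges: list (cam, p0, p1, sign) sign of brightness change along image normal unspecified ->abs
    q=np.array(x0,float)
    for it in range(iters):
        obs=[]
        r_=max(rng-it*.6,1.5)
        for k,(n,p0,p1) in enumerate(edges):
            g=ims[n]
            for t in np.linspace(.08,.92,25):
                p=np.array(p0)*(1-t)+np.array(p1)*t
                a=proj(n,W(q,[p]))[0]; b=proj(n,W(q,[np.array(p)+0.5*(np.array(p1)-p0)/np.linalg.norm(np.array(p1)-p0)]))[0]
                d=(b-a)/np.linalg.norm(b-a); nn=np.array([-d[1],d[0]])
                s=np.arange(-r_,r_+.01,.1); pts=a+s[:,None]*nn
                v=map_coordinates(g,[pts[:,1],pts[:,0]],order=1,mode='nearest'); gr=np.abs(np.gradient(v))
                i=gr.argmax()
                if gr[i]*10<6 or i in(0,len(s)-1): continue
                obs.append((k,n,p,nn,a+s[i]*nn))
        def r(z): return np.array([ (proj(n,W(z,[p]))[0]-m)@nn for k,n,p,nn,m in obs])
        s_=least_squares(r,q,loss='soft_l1',f_scale=.3); q=s_.x
    if verbose:
        rr=r(q)
        for k in range(len(edges)):
            m=np.array([o[0]==k for o in obs])
            if m.any(): print('  edge',k,edges[k],'n',m.sum(),'med %.2f sd %.2f'%(np.median(rr[m]),rr[m].std()))
            else: print('  edge',k,'none')
    return q
def load(top='top0.npy',scene='pics/scene0.png'):
    t=np.load(top) if top.endswith('npy') else cv2.imread(top)[:,:,::-1]
    s=cv2.imread(scene)[:,:,::-1] if scene.endswith('png') else np.load(scene)
    G=lambda a:gaussian_filter(a.astype(float)@[.4,.4,.2],.7)
    return {'top':G(t),'scene':G(s)}
E
cat > m.py <<'E'
from edge import *
ims=load()
T='top';S='scene'
bt=[(T,(-78,-138,12),(-78,110,12)),(T,(-78,-138,12),(60,-138,12)),(T,(78,-138,20),(78,138,20)),(T,(-60,138,20),(78,138,20)),(T,(60,-138,12),(60,10,12)),(T,(-78,120,12),(-40,120,12))]
bs=[(S,(-78,-138,12),(-78,100,12)),(S,(-78,-138,12),(55,-138,12)),(S,(78,-138,20),(78,0,20)),(S,(60,-138,20),(60,10,20)),(S,(-78,138,0),(70,138,0)),(S,(-78,138,0),(-78,-10,0)) ]
x0=(.553,.105,-.095)
for e in(bt,bs,bt+bs):
    q=refine(ims,e,x0); print('board',q)
b=[(-30,-50),(30,-50),(30,50),(-30,50)]
def rect(n,z,idx): return [(n,(*b[i],z),(*b[(i+1)%4],z)) for i in idx]
et=rect(T,24,[1,2])+rect(T,0,[3]) +rect(T,24,[0])
es=rect(S,24,[0,1])+rect(S,0,[2,3])+[(S,(30,50,0),(30,50,24)),(S,(-30,-50,0),(-30,-50,24))]
x0=(.561,-.22,.149)
for e in(et,es,et+es):
    q=refine(ims,e,x0); print('right',q)
E
python3 m.py
```

```text
Traceback (most recent call last):
  File "m.py", line 8, in <module>
    q=refine(ims,e,x0); print('board',q)
  File "edge.py", line 21, in refine
    s_=least_squares(r,q,loss='soft_l1',f_scale=.3); q=s_.x
  File "edge.py", line 20, in r
    def r(z): return np.array([ (proj(n,W(z,[p]))[0]-m)@nn for k,n,p,nn,m in obs])
                                 ~~~~^^^^^^^^^^^^
  File "h.py", line 7, in proj
    p,f=P(n); c=np.atleast_2d(X)@p['R'].T+p['t']; return np.c_[p['cx']+f*c[:,0]/c[:,2],p['cy']+f*c[:,1]/c[:,2]]
        ~^^^
  File "h.py", line 5, in P
    p=vision.camera_params(n); f=200/np.tan(np.radians(p['vfov'])/2); return p,f
ValueError: time passes only in moves, steps and waits
```

```bash
sed -i 's/^def P(n):/from functools import lru_cache\n@lru_cache(None)\ndef P(n):/' h.py; python3 m.py
```

```text
edge 0 ('top', (-78, -138, 12), (-78, 110, 12)) n 23 med 0.60 sd 0.19
  edge 1 ('top', (-78, -138, 12), (60, -138, 12)) n 25 med -0.19 sd 0.31
  edge 2 ('top', (78, -138, 20), (78, 138, 20)) n 25 med -0.10 sd 0.21
  edge 3 ('top', (-60, 138, 20), (78, 138, 20)) n 24 med -0.10 sd 0.44
  edge 4 ('top', (60, -138, 12), (60, 10, 12)) n 25 med -0.49 sd 0.41
  edge 5 ('top', (-78, 120, 12), (-40, 120, 12)) n 25 med 0.21 sd 0.28
board [ 0.55553547  0.1054986  -0.09629333]
  edge 0 ('scene', (-78, -138, 12), (-78, 100, 12)) n 17 med 0.07 sd 0.40
  edge 1 ('scene', (-78, -138, 12), (55, -138, 12)) n 25 med -0.25 sd 0.30
  edge 2 ('scene', (78, -138, 20), (78, 0, 20)) n 25 med -0.07 sd 0.30
  edge 3 ('scene', (60, -138, 20), (60, 10, 20)) n 14 med 1.41 sd 0.15
  edge 4 ('scene', (-78, 138, 0), (70, 138, 0)) n 23 med 0.31 sd 0.48
  edge 5 ('scene', (-78, 138, 0), (-78, -10, 0)) n 25 med 0.18 sd 0.29
board [ 0.55327937  0.10822028 -0.1161215 ]
  edge 0 ('top', (-78, -138, 12), (-78, 110, 12)) n 23 med 0.19 sd 0.19
  edge 1 ('top', (-78, -138, 12), (60, -138, 12)) n 25 med -0.28 sd 0.24
  edge 2 
[... 1527 characters left out ...]
) n 23 med -1.00 sd 0.28
  edge 1 ('top', (30, 50, 24), (-30, 50, 24)) n 12 med -1.11 sd 0.22
  edge 2 ('top', (-30, 50, 0), (-30, -50, 0)) n 23 med 0.98 sd 0.26
  edge 3 ('top', (-30, -50, 24), (30, -50, 24)) n 25 med -0.35 sd 0.43
  edge 4 ('scene', (-30, -50, 24), (30, -50, 24)) n 25 med 0.06 sd 0.30
  edge 5 ('scene', (30, -50, 24), (30, 50, 24)) n 25 med 0.44 sd 0.23
  edge 6 ('scene', (30, 50, 0), (-30, 50, 0)) n 25 med -0.39 sd 0.29
  edge 7 ('scene', (-30, 50, 0), (-30, -50, 0)) n 25 med -0.10 sd 0.18
  edge 8 ('scene', (30, 50, 0), (30, 50, 24)) n 25 med -0.78 sd 0.51
  edge 9 ('scene', (-30, -50, 0), (-30, -50, 24)) n 25 med -0.18 sd 0.48
right [ 0.56039265 -0.21975057  0.16250125]
```

```bash
cat >> h.py <<'E'
def tool(st=None):
    st=st or manip.get_state(); q=st['ee_rot']; return np.array(st['position']),Ro.from_quat([q[1],q[2],q[3],q[0]])
def plan(pos,yaw,st=None):
    """required shift/turn to put TCP at pos, tool y down, tool x along (cos yaw, sin yaw,0)*+-1"""
    p,R=tool(st); best=None
    for k in(0,np.pi):
        x=np.array([np.cos(yaw+k),np.sin(yaw+k),0]); y=np.array([0,0,-1.]); z=np.cross(x,y)
        Rt=Ro.from_matrix(np.c_[x,y,z]); rv=(R.inv()*Rt).as_rotvec()
        if best is None or np.linalg.norm(rv)<np.linalg.norm(best): best=rv;bR=Rt
    d=np.array(pos)-p
    print('turn',best.round(4),'shift cm in current tool axes',(R.inv().apply(d)*100).round(2),'in target axes',(bR.inv().apply(d)*100).round(2))
    s=st or manip.get_state(); print('clock %.2f pos %s F %s M %s w %.4f'%(s['clock'],s['position'].round(4),s['contact_force'].round(1),s['moment'].round(2),s['width']))
    return best
E
python3 - <<'E'
from h import *
p,R=tool(); print(R.as_matrix().round(3)); print(manip.get_state()['clock'])
plan((.5605,-.219,.25),.156)
p,f=P('top')
E
```

```text
[[ 0.372  0.     0.928]
 [-0.928 -0.     0.372]
 [ 0.    -1.    -0.   ]]
0.5
turn [ 1.000e-04 -1.346e+00  1.000e-04] shift cm in current tool axes [-16.34  15.47  43.9 ] in target axes [39.15 15.47 25.71]
clock 0.50 pos [ 0.2137 -0.5338  0.4047] F [ 0.6 -0.1 -0.1] M [-0.    0.    0.05] w 0.0856
```

Emit:
arm_command(increments=[0,-0.1,0,-2.0,0,5.4,0,0,-0.1,0,-2.0,0,5.4,0,0,0,0,-2.0,0,5.4,0,0,0,0,-2.0,0,5.4,0,0,0,0,-2.0,0,5.4,0,0,0,0,-2.0,0,5.4,0,0,0,0,-2.0,0,5.4,0,0,0,0,-2.0,0,5.4,0], grip_force=40)

```text
clock: 1.5
position: [0.5009, -0.1727, 0.405]
ee_rot: [-0.622, 0.622, -0.336, 0.336]
contact_force: [1.0, -0.4, -0.8]
width: 0.0855
```

Run:
```python
from h import *
plan((.5605,-.219,.25),.156)
```

```text
turn [ 3.000e-04 -1.146e+00  1.100e-03] shift cm in current tool axes [ 7.12 15.51  2.43] in target axes [ 5.16 15.5  -5.5 ]
clock 1.50 pos [ 0.5009 -0.1727  0.405 ] F [ 1.  -0.4 -0.8] M [-0.04 -0.05 -0.04] w 0.0855
```

Emit:
arm_command(increments=[0,-0.1637,0,0,2.0,0,0,0,-0.1637,0,0,2.0,0,0,0,-0.1637,0,0,2.0,0,0,0,-0.1637,0,0,2.0,0,0,0,-0.1637,0,0,2.0,0,0,0,-0.1637,0,0,2.0,0,0,0,-0.1637,0,0,2.0,0,0,0,0,0,3.0,1.5,-3.0,0])

```text
clock: 2.5
position: [0.5325, -0.1979, 0.2488]
ee_rot: [0.706, -0.704, -0.054, 0.057]
contact_force: [0.9, 0.3, 0.5]
width: 0.0856
```

Run:
```python
from h import *
plan((.5605,-.219,.25),.156)
```

```text
turn [-0.003   0.0017 -0.0037] shift cm in current tool axes [ 2.44 -0.14 -2.52] in target axes [ 2.44 -0.12 -2.52]
clock 2.50 pos [ 0.5325 -0.1979  0.2488] F [0.9 0.3 0.5] M [-0.07 -0.08  0.07] w 0.0856
```

Emit:
arm_command(increments=[0,0,0,1.2,1.0,-1.25,0,0,0,0,1.2,2.0,-1.25,0,0,0,0,0,2.0,0,0])

```text
clock: 2.88
position: [0.563, -0.2212, 0.1994]
ee_rot: [-0.705, 0.705, 0.055, -0.054]
contact_force: [-0.4, 0.2, 0.5]
width: 0.0852
```

Run:
```python
from h import *
plan((.5605,-.219,.1785),.156)
crop('scene',(280,100,440,240),5,'pics/e1.png'); crop('top',(340,140,460,260),5,'pics/e2.png')
```

```text
turn [ 0.0011 -0.0006  0.0013] shift cm in current tool axes [-0.22  2.09  0.26] in target axes [-0.21  2.09  0.26]
clock 2.88 pos [ 0.563  -0.2212  0.1994] F [-0.4  0.2  0.5] M [ 0.02  0.01 -0.01] w 0.0852
```

View pics/e1.png

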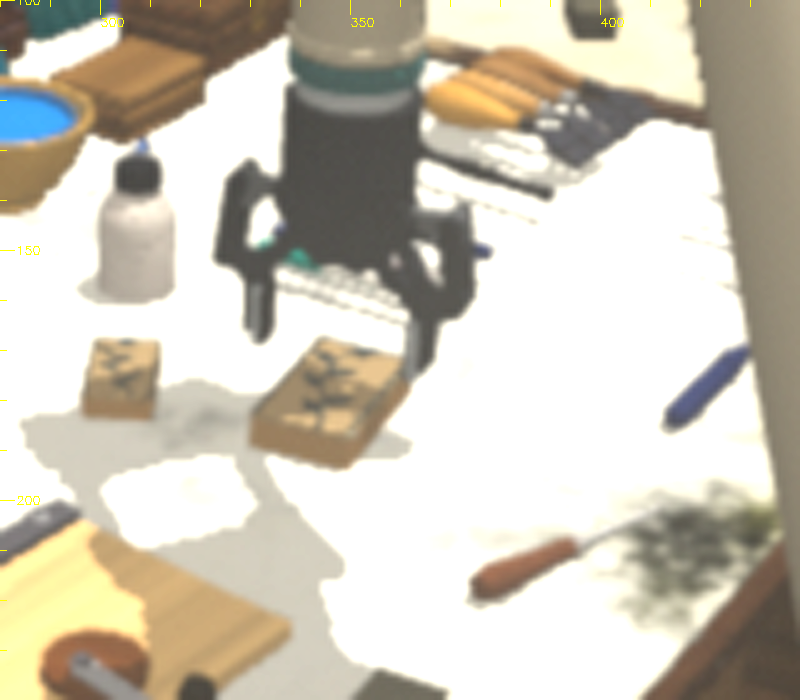

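View pics/e2.png

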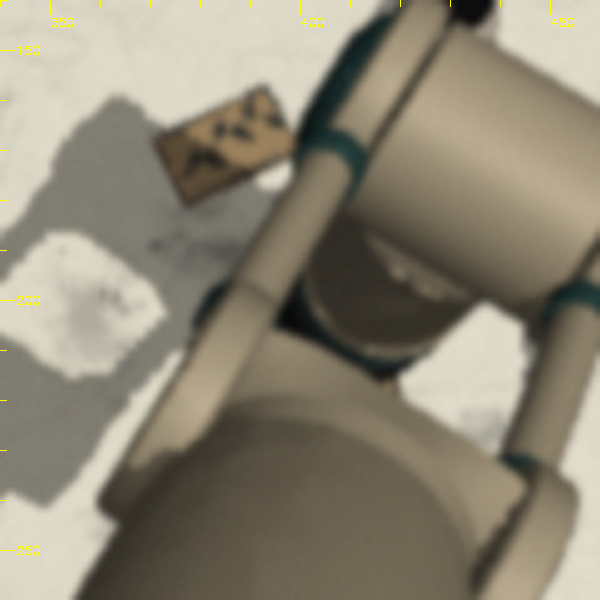

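Run:
```python
from h import *
p,R=tool(); x=R.apply([1,0,0]); 
print(x)
for d in(.155,.160,.165,.170):
  for s in(-.0475,.0475):
    print(d,s,proj('scene',p+s*x+np.array([0,0,-d])))
```

```text
[ 0.9879043   0.15500174 -0.00442179]
0.155 -0.0475 [[362.06616711 173.98737987]]
0.155 0.0475 [[330.70515058 166.55095022]]
0.16 -0.0475 [[361.93739438 175.56081305]]
0.16 0.0475 [[330.63900306 168.09863426]]
0.165 -0.0475 [[361.80912088 177.12814642]]
0.165 0.0475 [[330.5731055  169.64046991]]
0.17 -0.0475 [[361.68134369 178.6894154 ]]
0.17 0.0475 [[330.50745649 171.17649024]]
```

Emit:
arm_command(increments=[0,0,0,-0.2,1.0,0.25,0,0,0,0,0,1.0,0,0,0,0,0,0,0,0,0,0,0,0,0,0,0,0.6,0,0,0,0,0,0,0.6,0,0,0,0,0,0,0.6,0,0,0,0,0,0,0.6,0,0,0,0,0,0,0.6])

```text
clock: 3.98
position: [0.5601, -0.2184, 0.1806]
ee_rot: [-0.705, 0.705, 0.056, -0.054]
contact_force: [0.7, 0.9, 6.4]
width: 0.059
```

Run:
```python
from h import *
plan((.5605,-.219,.1785),.156)
crop('scene',(280,100,440,240),5,'pics/e3.png')
```

```text
turn [ 0.0013 -0.0001  0.0018] shift cm in current tool axes [ 0.03  0.21 -0.07] in target axes [ 0.03  0.21 -0.07]
clock 3.98 pos [ 0.5601 -0.2184  0.1806] F [0.7 0.9 6.4] M [ 0.05 -0.06 -0.04] w 0.0590
```

View pics/e3.png

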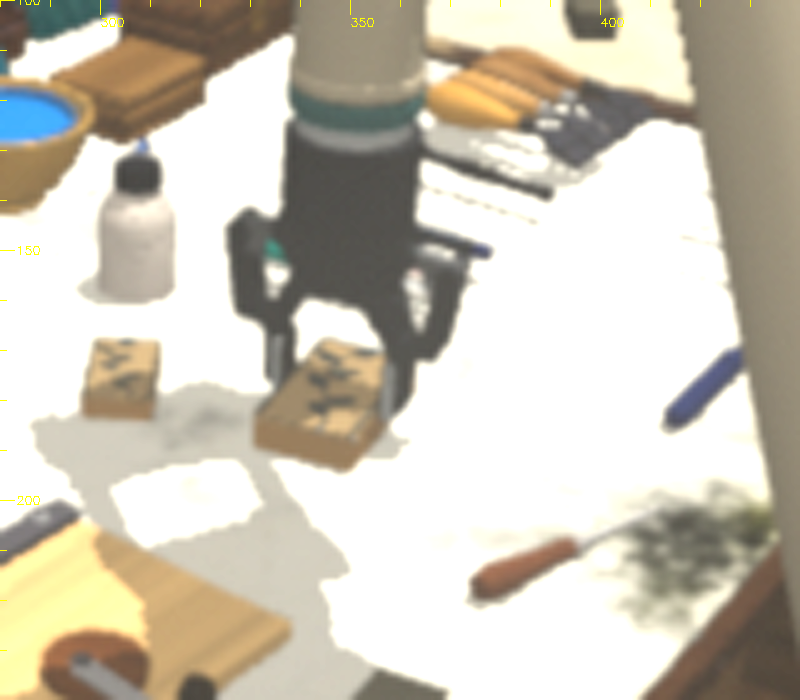

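Emit:
arm_command(increments=[0,0,0,0,0,0,0.6,0,0,0,0,-1.0,0,0.6,0,0,0,0,-3.0,0,0.6,0,0,0,0,-3.0,0,0.6], grip_force=60)

```text
clock: 4.53
position: [0.559, -0.218, 0.2498]
ee_rot: [0.705, -0.705, -0.054, 0.056]
contact_force: [0.4, 0.3, -0.8]
width: 0.0588
```

Run:
```python
from fit import *
for o in [(30,-30),(26,-42)]:
    w=W((.5545,.106,-.098),[(*o,12)])[0]; print(w)
plan((w[0],w[1],.25),-.098)
crop('scene',(280,80,440,220),5,'pics/e4.png')
```

```text
[0.58142076 0.07320865 0.012     ]
[0.57626583 0.0616576  0.012     ]
turn [-0.0011  0.2539 -0.0024] shift cm in current tool axes [ 6.05  0.   27.36] in target axes [-1.02e+00 -2.00e-02  2.80e+01]
clock 4.53 pos [ 0.559  -0.218   0.2498] F [ 0.4  0.3 -0.8] M [ 0.03  0.01 -0.01] w 0.0588
```

View pics/e4.png

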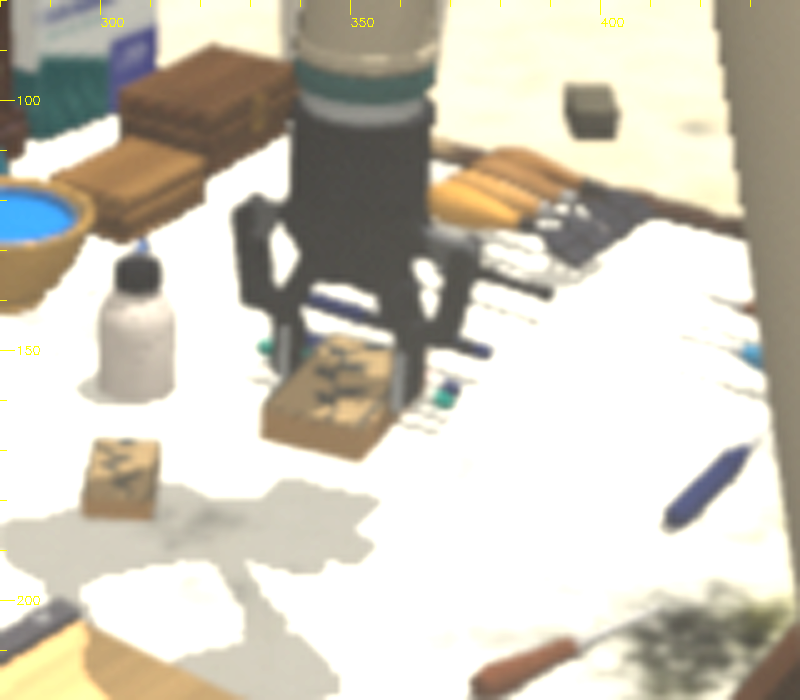

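```bash
cat > inhand.py <<'E'
from edge import *
S='scene'
s=vision.get_image(S); cv2.imwrite('pics/tmp_s.png',s[:,:,::-1]); ims=load(scene='pics/tmp_s.png')
p,R=tool(); x=R.apply([1,0,0]); 
if x[0]<0:x=-x
yaw=np.arctan2(x[1],x[0])
zb=(p[2]-.1806)*1000
es=[(S,(30,50,zb),(-30,50,zb)),(S,(-30,50,zb),(-30,12,zb)),(S,(30,50,zb),(30,50,zb+24)),(S,(30,50,zb+24),(-25,50,zb+24))]
q=refine(ims,es,(p[0],p[1],yaw))
print('block',q,'TCP',p,'yaw',yaw)
d=q[:2]-p[:2];c,s_=np.cos(yaw),np.sin(yaw); print('offset in hand mm',1000*(c*d[0]+s_*d[1]),1000*(-s_*d[0]+c*d[1]),'yaw diff',q[2]-yaw)
E
python3 inhand.py
```

```text
edge 0 ('scene', (30, 50, np.float64(72.05052011959765)), (-30, 50, np.float64(72.05052011959765))) n 25 med -0.13 sd 0.23
  edge 1 ('scene', (-30, 50, np.float64(72.05052011959765)), (-30, 12, np.float64(72.05052011959765))) n 25 med 0.17 sd 0.26
  edge 2 ('scene', (30, 50, np.float64(72.05052011959765)), (30, 50, np.float64(96.05052011959765))) n 25 med -0.11 sd 0.28
  edge 3 ('scene', (30, 50, np.float64(96.05052011959765)), (-25, 50, np.float64(96.05052011959765))) n 13 med -0.12 sd 0.88
block [ 0.55832436 -0.22561118  0.11582205] TCP [ 0.56047437 -0.21868453  0.25265052] yaw 0.15598013397909938
offset in hand mm -3.1999582883555027 -6.508556007465294 yaw diff -0.040158088315428234
```

Emit:
arm_command(increments=[0,0,0,1.0,0,4.5,0.6,0,0,0,1.0,0,4.5,0.6,0,0,0,1.0,0,4.5,0.6,0,0,0,1.0,0,4.5,0.6,0,0,0,1.0,0,4.5,0.6,0,0,0,1.0,0,4.5,0.6,0,0.127,0,0,0,0,0.6,0,0.127,0,0,0,0,0.6])

```text
clock: 5.62
position: [0.5761, 0.0588, 0.2479]
ee_rot: [-0.706, 0.706, -0.037, 0.034]
contact_force: [-0.6, -0.0, -1.3]
width: 0.0584
```

```bash
python3 - <<'E'
from h import *
plan((.5763,.0617,.25),-.098)
crop('scene',(200,130,370,290),4,'pics/e5.png')
crop('top',(205,130,365,250),5,'pics/e6.png')
E
python3 inhand.py
```

```text
turn [ 0.0005 -0.0025 -0.0032] shift cm in current tool axes [-0.01 -0.21  0.29] in target axes [-0.01 -0.21  0.29]
clock 5.62 pos [0.5761 0.0588 0.2479] F [-0.6 -0.  -1.3] M [ 0.03 -0.05 -0.02] w 0.0584
  edge 0 ('scene', (30, 50, np.float64(67.71672821615743)), (-30, 50, np.float64(67.71672821615743))) n 21 med -0.29 sd 0.39
  edge 1 ('scene', (-30, 50, np.float64(67.71672821615743)), (-30, 12, np.float64(67.71672821615743))) n 25 med 0.08 sd 0.30
  edge 2 ('scene', (30, 50, np.float64(67.71672821615743)), (30, 50, np.float64(91.71672821615743))) n 25 med -0.19 sd 0.25
  edge 3 ('scene', (30, 50, np.float64(91.71672821615743)), (-25, 50, np.float64(91.71672821615743))) n 11 med 0.21 sd 0.53
block [ 0.570878    0.05574428 -0.16756186] TCP [0.57630915 0.05794655 0.24831673] yaw -0.09587417501531185
offset in hand mm -5.1953947610312765 -2.7120710884981354 yaw diff -0.07168768966391247
```

View pics/e5.png

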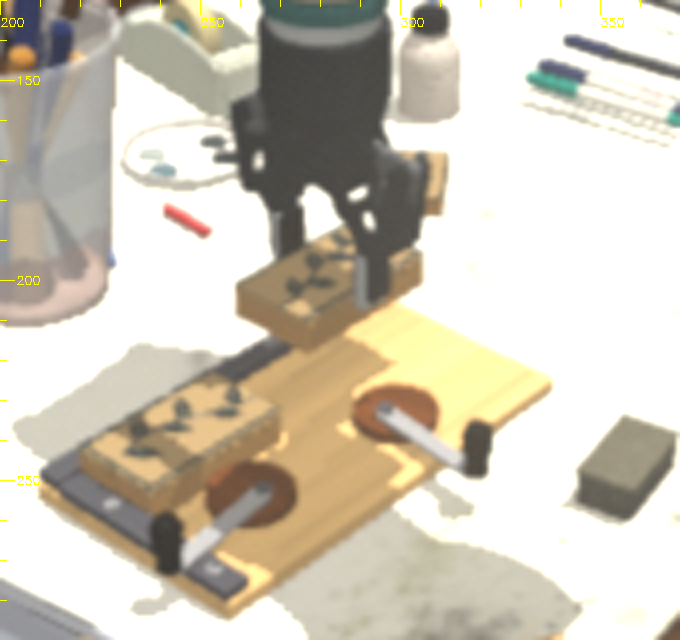

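View pics/e6.png

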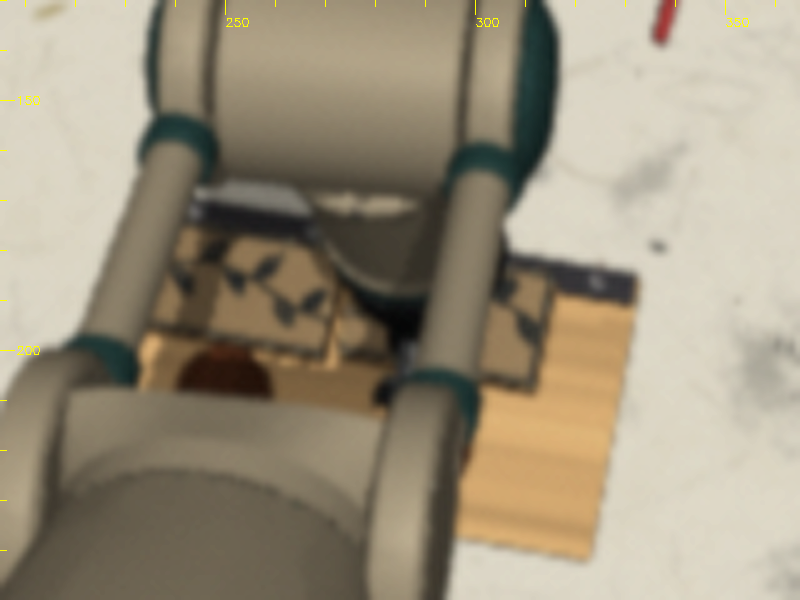

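Emit:
arm_command(increments=[0,0,0,0.2,1.5,0.4,0.6,0,0,0,0,1.5,0.3,0.6,0,0,0,0,1.0,0,0.6,0,0,0,0,0,0,0.6])

```text
clock: 6.28
position: [0.5791, 0.0646, 0.2082]
ee_rot: [-0.706, 0.706, -0.036, 0.034]
contact_force: [-0.9, -0.1, -1.9]
width: 0.0586
```

```bash
python3 - <<'E'
from h import *
plan((.5763,.0617,.193),-.098)
crop('scene',(200,130,370,290),4,'pics/e7.png')
crop('top',(205,130,365,250),5,'pics/e8.png')
E
python3 inhand.py
```

```text
turn [ 0.0004  0.0001 -0.003 ] shift cm in current tool axes [-0.24  1.52 -0.31] in target axes [-0.25  1.52 -0.31]
clock 6.28 pos [0.5791 0.0646 0.2082] F [-0.9 -0.1 -1.9] M [-0.    0.06  0.06] w 0.0586
  edge 0 ('scene', (30, 50, np.float64(29.325045524772136)), (-30, 50, np.float64(29.325045524772136))) n 21 med -0.22 sd 0.52
  edge 1 ('scene', (-30, 50, np.float64(29.325045524772136)), (-30, 12, np.float64(29.325045524772136))) n 25 med 0.03 sd 0.21
  edge 2 ('scene', (30, 50, np.float64(29.325045524772136)), (30, 50, np.float64(53.325045524772136))) n 24 med -0.28 sd 0.85
  edge 3 ('scene', (30, 50, np.float64(53.325045524772136)), (-25, 50, np.float64(53.325045524772136))) n 9 med 0.06 sd 0.66
block [ 0.57498554  0.06283303 -0.15823287] TCP [0.57986285 0.06455076 0.20992505] yaw -0.0980420580442926
offset in hand mm -4.685744937268416 -2.186895491451389 yaw diff -0.06019081073954148
```

View pics/e7.png

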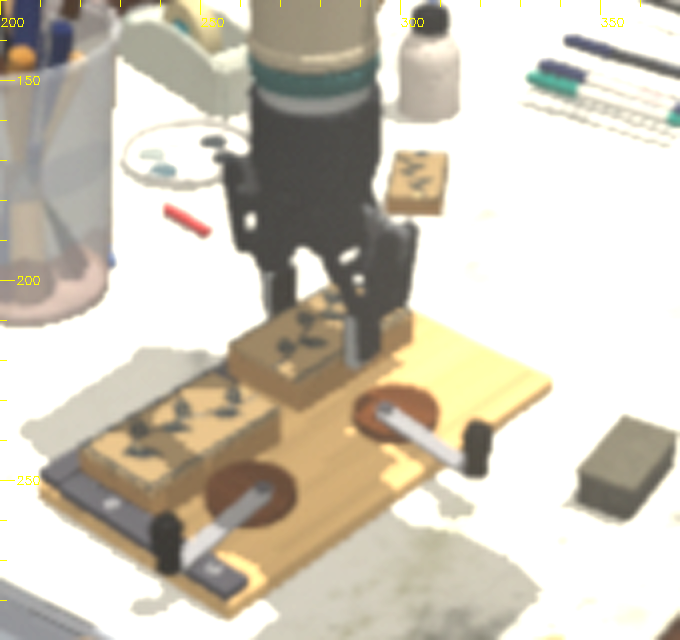

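View pics/e8.png

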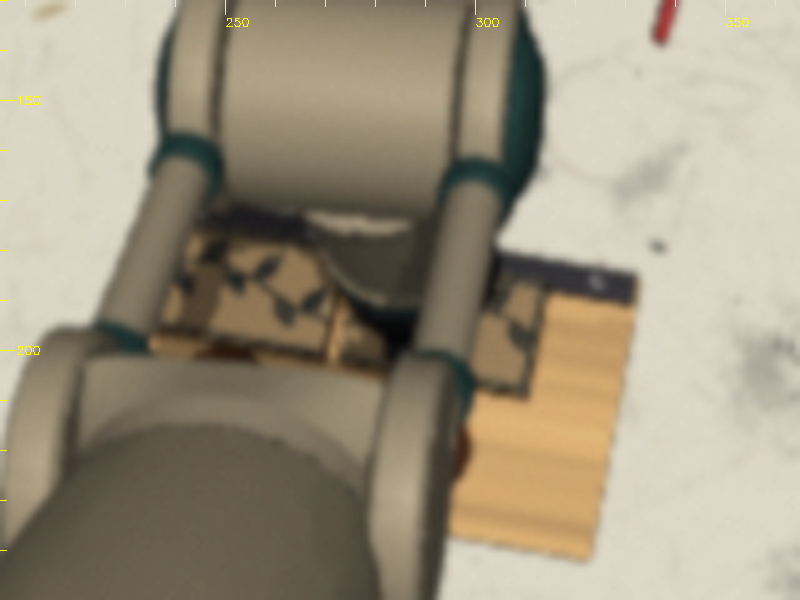

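Emit:
arm_command(increments=[0,0,0,0,0.7,0,0.6,0,0,0,0,0.4,0,0.6,0,0,0,0,0.2,0,0.6,0,0,0,0,0,0,0.6])

```text
clock: 6.92
position: [0.5796, 0.0646, 0.1965]
ee_rot: [-0.706, 0.706, -0.035, 0.035]
contact_force: [-0.5, -0.2, -2.1]
width: 0.0582
```

Run:
```python
from h import *
plan((.5763,.0617,.193),-.098)
crop('scene',(200,130,370,290),4,'pics/e9.png')
```

```text
turn [ 0.0001 -0.0001 -0.0004] shift cm in current tool axes [-0.3   0.35 -0.32] in target axes [-0.3   0.35 -0.32]
clock 6.92 pos [0.5796 0.0646 0.1965] F [-0.5 -0.2 -2.1] M [0.03 0.   0.01] w 0.0582
```

View pics/e9.png

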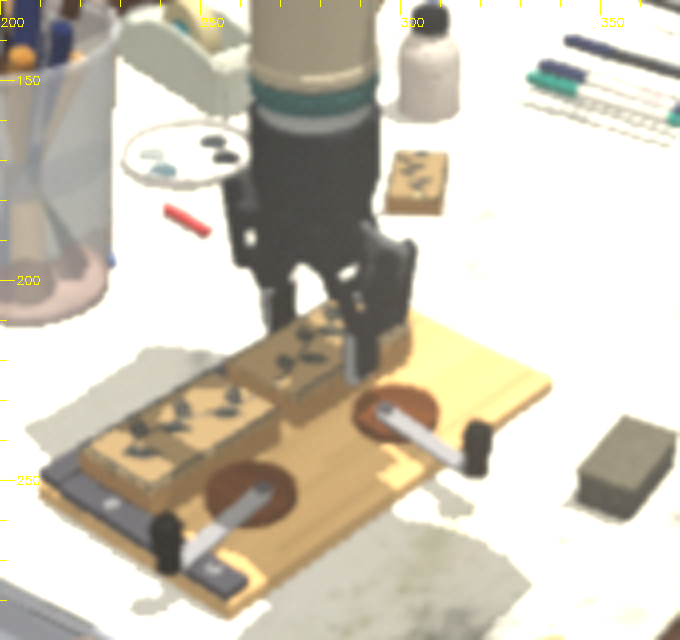

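Emit:
arm_command(increments=[0,0,0,0,0.2,0,0.6,0,0,0,0,0.1,0,0.6,0,0,0,0,0,0,0.6])

```text
clock: 7.35
position: [0.5796, 0.0646, 0.1936]
ee_rot: [-0.706, 0.706, -0.035, 0.035]
contact_force: [-0.5, 0.6, -1.9]
width: 0.0583
```

Emit:
arm_command(increments=[0,0,0,0,0.1,0,0.6,0,0,0,0,0.1,0,0.6,0,0,0,0,0,0,0.6])

```text
clock: 7.72
position: [0.5796, 0.0646, 0.1928]
ee_rot: [-0.706, 0.706, -0.034, 0.035]
contact_force: [-1.9, -0.0, 5.1]
width: 0.0588
```

Emit:
arm_command(increments=[0,0,0,0,0,0.2,0.6,0,0,0,0,0,0.2,0.6,0,0,0,0,0,0.2,0.6,0,0,0,0,0,0,0.6])

```text
clock: 8.22
position: [0.5808, 0.07, 0.1928]
ee_rot: [-0.706, 0.707, -0.034, 0.035]
contact_force: [-1.1, -3.2, 5.0]
width: 0.0583
```

Run:
```python
from h import *
plan((.5763,.0617,.193),-.098)
crop('top',(205,130,365,250),5,'pics/f1.png')
```

```text
turn [0.0014 0.0008 0.0023] shift cm in current tool axes [-0.36 -0.02 -0.87] in target axes [-0.36 -0.02 -0.87]
clock 8.22 pos [0.5808 0.07   0.1928] F [-1.1 -3.2  5. ] M [-0.5   0.23  0.09] w 0.0583
```

View pics/f1.png

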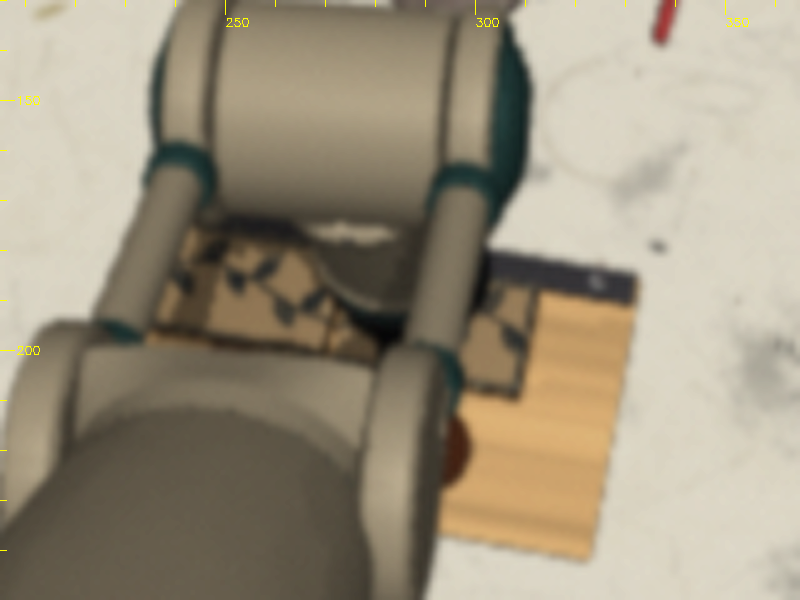

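Emit:
arm_command(increments=[0,0,0,0,0,0.15,0.6,0,0,0,0,0,0.15,0.6,0,0,0,0,0,0,0.6])

```text
clock: 8.65
position: [0.5811, 0.0729, 0.1928]
ee_rot: [-0.706, 0.707, -0.033, 0.035]
contact_force: [-1.3, -3.6, 5.6]
width: 0.0582
```

Emit:
arm_command(increments=[0,0,0,0,0,0.15,0.6,0,0,0,0,0,0.15,0.6,0,0,0,0,0,0,0.6])

```text
clock: 9.02
position: [0.5815, 0.0759, 0.1928]
ee_rot: [-0.706, 0.707, -0.033, 0.035]
contact_force: [-0.7, -3.1, 4.4]
width: 0.0585
```

Emit:
arm_command(increments=[0,0,0,0,0,0.15,0.6,0,0,0,0,0,0.15,0.6,0,0,0,0,0,0,0.6])

```text
clock: 9.4
position: [0.5816, 0.077, 0.1928]
ee_rot: [-0.704, 0.708, -0.033, 0.035]
contact_force: [-1.6, -10.7, 5.8]
width: 0.0585
```

Run:
```python
from h import *
plan((.5763,.0617,.193),-.098)
crop('top',(205,130,365,250),5,'pics/f2.png')
```

```text
turn [0.006  0.0019 0.0022] shift cm in current tool axes [-0.38 -0.01 -1.57] in target axes [-0.38 -0.02 -1.57]
clock 9.40 pos [0.5816 0.077  0.1928] F [ -1.6 -10.7   5.8] M [-1.83  0.26 -0.19] w 0.0585
```

View pics/f2.png

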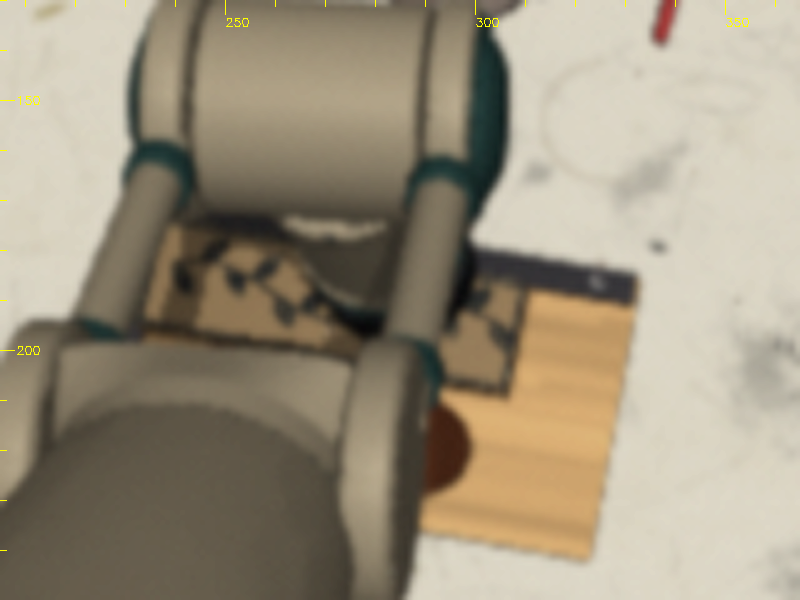

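Emit:
arm_command(increments=[0,0,0,0.15,0,0.0,0.6,0,0,0,0.15,0,0,0.6,0,0,0,0,0,0,0.6])

```text
clock: 9.82
position: [0.5827, 0.0769, 0.1929]
ee_rot: [-0.704, 0.708, -0.035, 0.033]
contact_force: [-6.7, -10.8, 11.1]
width: 0.0584
```

Emit:
arm_command(increments=[0,0,0,0.1,0,0.0,0.6,0,0,0,0.1,0,0,0.6,0,0,0,0,0,0,0.6])

```text
clock: 10.2
position: [0.5833, 0.0768, 0.1929]
ee_rot: [-0.704, 0.708, -0.037, 0.031]
contact_force: [-10.7, -9.6, 13.5]
width: 0.0583
```

Emit:
arm_command(increments=[0,0,0,0,0,0,0.1,0,0,0,0,0,0,0.1,0,0,0,0,0,0,0.1,0,0,0,0,-1.0,0,0.1,0,0,0,0,-3.0,0,0.1,0,0,0,0,-4.0,0,0.1,0,0,0,0,-4.0,-3,0.1,0,0,0,-2,0,-5,0.1])

```text
clock: 11.2
position: [0.5607, 0.0014, 0.3161]
ee_rot: [-0.706, 0.707, -0.03, 0.038]
contact_force: [0.9, -0.6, -1.0]
width: 0.077
```

Run:
```python
from h import *
plan((.5763,.0617,.193),-.098)
s=vision.get_image('scene');t=vision.get_image('top')
cv2.imwrite('pics/s1.png',s[:,:,::-1]);cv2.imwrite('pics/t1.png',t[:,:,::-1])
crop('scene',(200,160,370,290),4,'pics/f3.png',s)
crop('top',(205,130,365,250),5,'pics/f4.png',t)
```

```text
turn [0.0001 0.0028 0.0111] shift cm in current tool axes [ 0.84 12.32  6.15] in target axes [ 0.96 12.31  6.16]
clock 11.20 pos [0.5607 0.0014 0.3161] F [ 0.9 -0.6 -1. ] M [-0.04 -0.    0.02] w 0.0770
```

View pics/f3.png

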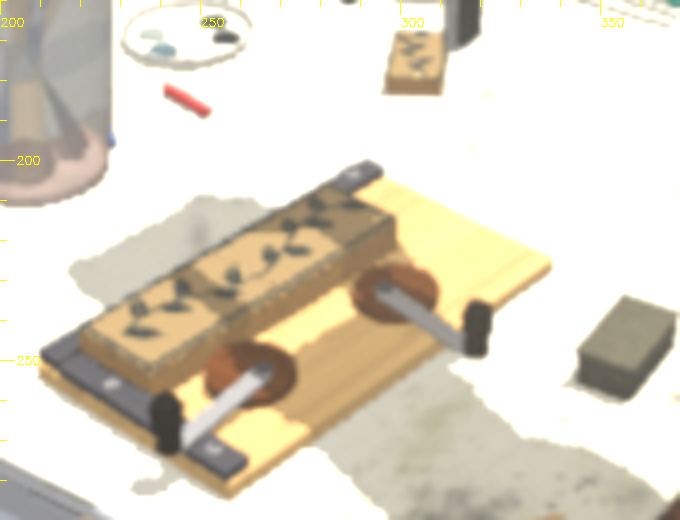

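View pics/f4.png

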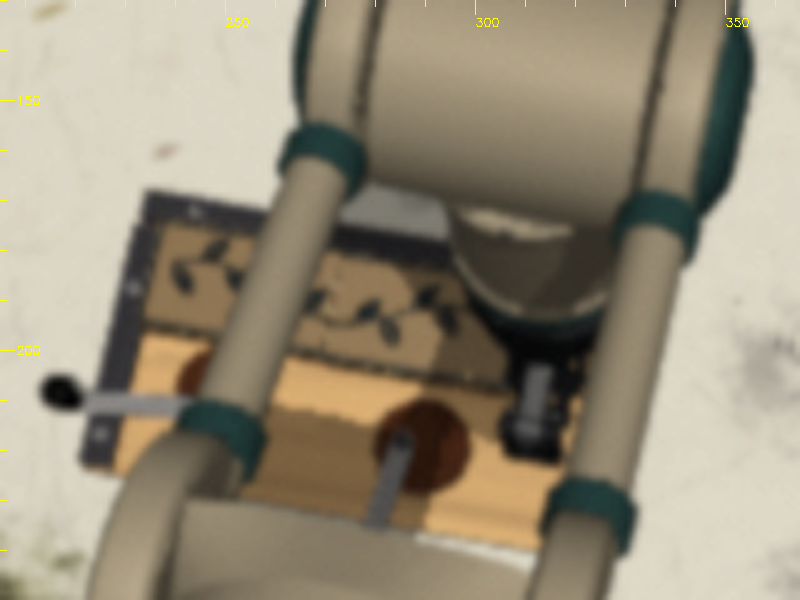

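Run:
```python
import cv2,numpy as np
s=cv2.imread('pics/s1.png')[200:265,205:305]; t=cv2.imread('pics/t1.png')[170:215,225:305]
a=cv2.resize(s,None,fx=7,fy=7,interpolation=cv2.INTER_LANCZOS4);b=cv2.resize(t,None,fx=9,fy=9,interpolation=cv2.INTER_LANCZOS4)
cv2.imwrite('pics/g1.png',a);cv2.imwrite('pics/g2.png',np.clip(b*1.5,0,255))
```

```text
[ WARN:0@0.128] global loadsave.cpp:1063 imwrite_ Unsupported depth image for selected encoder is fallbacked to CV_8U.
```

View pics/g1.png

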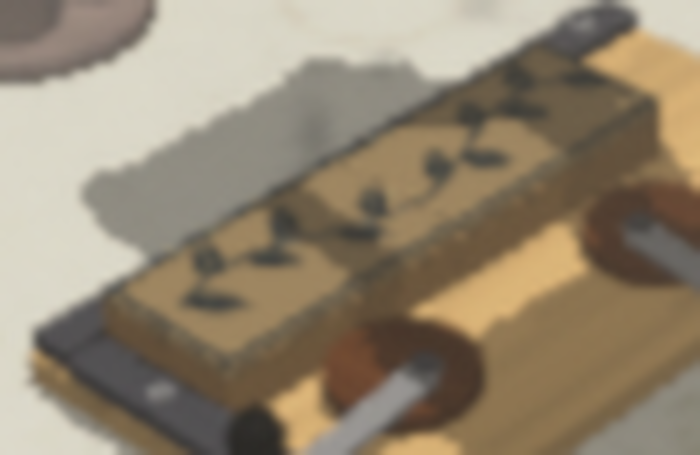

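View pics/g2.png

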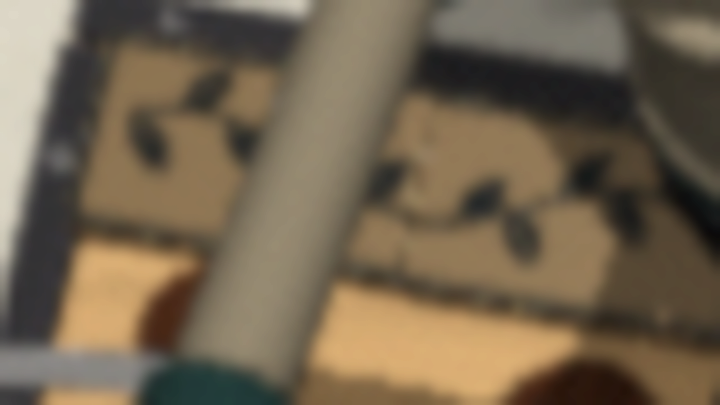

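Run:
```python
from fit import *
b=(.5545,.106,-.098)
pv=W(b,[(-35.2,-30,30)])[0]; print('pivot',pv, proj('top',pv),proj('scene',pv))
g=back('top',(275,245.5),.059); print('grip top',g)
# scene: grip top centre
gs=back('scene',(200+480/4,150+345/4),.057); print('scene grip',gs)
for G in(g,gs):
    d=G-pv; a=np.arctan2(d[1],d[0])-b[2]; print(np.hypot(*d[:2]),'ang rel board',a,'cam',(a-(np.pi-.30))%(2*np.pi))
for th in (0,.15,.25,1.75):
    a=np.pi-.30+th+b[2]; print(th,pv[:2]+.078*np.array([np.cos(a),np.sin(a)]),a)
    print(proj('top',[*(pv[:2]+.078*np.array([np.cos(a),np.sin(a)])),.059]),proj('scene',[*(pv[:2]+.078*np.array([np.cos(a),np.sin(a)])),.059]))
```

```text
pivot [0.5165336  0.07958803 0.03      ] [[284.72438044 218.38628059]] [[295.53906588 230.1287516 ]]
grip top [0.4417932  0.09329743 0.059     ]
scene grip [0.43742036 0.09635908 0.057     ]
0.07598733705532061 ang rel board 3.0581822446634432 cam 0.21658959107364995
0.08087133156692068 ang rel board 3.0306972608194247 cam 0.1891046072296314
0 [0.44463024 0.10981891] 2.7435926535897934
[[268.5714462  243.83110263]] [[313.84315407 237.33596829]]
0.15 [0.44091999 0.09873435] 2.8935926535897933
[[272.80473163 245.67059689]] [[318.09750179 235.47773671]]
0.25 [0.4393863  0.09108993] 2.9935926535897934
[[275.77287431 246.53209922]] [[320.61654722 234.04575285]]
1.75 [0.49960332 0.00344759] 4.493592653589793
[[312.77052243 225.58421663]] [[320.1124435  207.61484411]]
```

Emit:
arm_command(increments=[0,0.186,0,-4,0,2,0,0,0.186,0,-4,0,0,0,0,0.186,0,0,0,0,0,0,0.186,0,0,0,0,0,0,0.186,0,0,0,0,0,0,0.186,0,0,0,0,0,0,0.186,0,0,0,0,0,0,0.186,0,0,0,0,0])

```text
clock: 12.3
position: [0.4822, 0.037, 0.312]
ee_rot: [-0.495, 0.494, -0.505, 0.505]
contact_force: [-0.2, -0.1, 1.5]
width: 0.0854
```

```bash
cat >> h.py <<'E'
def planx(pos,yaw):
    st=manip.get_state(); p,R=tool(st)
    x=np.array([np.cos(yaw),np.sin(yaw),0]); y=np.array([0,0,-1.]); Rt=Ro.from_matrix(np.c_[x,y,np.cross(x,y)])
    d=np.array(pos)-p
    print('turn',(R.inv()*Rt).as_rotvec().round(4),'shift cur',(R.inv().apply(d)*100).round(2),'shift target axes',(Rt.inv().apply(d)*100).round(2))
    print('clock %.2f pos %s F %s w %.4f q6 %.2f'%(st['clock'],p.round(4),st['contact_force'].round(1),st['width'],st['qpos'][5]))
E
python3 - <<'E'
from h import *
planx((.440,.0945,.27),-1.768)
t=vision.get_image('top'); s=vision.get_image('scene')
crop('top',(205,150,335,255),6,'pics/k1.png',t)
E
```

```text
turn [-0.0003  0.176  -0.0004] shift cur [-5.66  4.2  -4.35] shift target axes [-4.81  4.2  -5.27]
clock 12.30 pos [0.4822 0.037  0.312 ] F [-0.2 -0.1  1.5] w 0.0854 q6 1.52
```

View pics/k1.png

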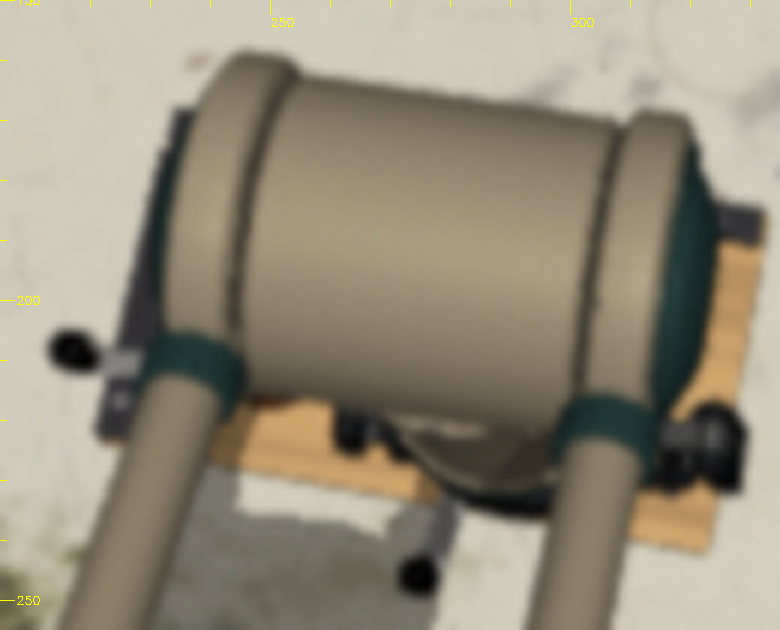

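Emit:
arm_command(increments=[0,0,0,-2.8,1,-2.2,0,0,0,0,-2.8,1,-2.2,0,0,0.176,0,0,1,0,0,0,0,0,0,1.0,0,0])

```text
clock: 12.9
position: [0.4389, 0.0937, 0.2716]
ee_rot: [-0.452, 0.451, -0.544, 0.544]
contact_force: [0.1, 0.3, -0.7]
width: 0.0855
```

Run:
```python
from h import *
planx((.440,.0945,.208),-1.768)
s=vision.get_image('scene')
crop('scene',(230,110,390,260),5,'pics/k2.png',s)
```

```text
turn [-0.0009  0.0114 -0.0003] shift cur [-0.1   6.36  0.08] shift target axes [-0.1   6.36  0.09]
clock 12.90 pos [0.4389 0.0937 0.2716] F [ 0.1  0.3 -0.7] w 0.0855 q6 1.81
```

View pics/k2.png

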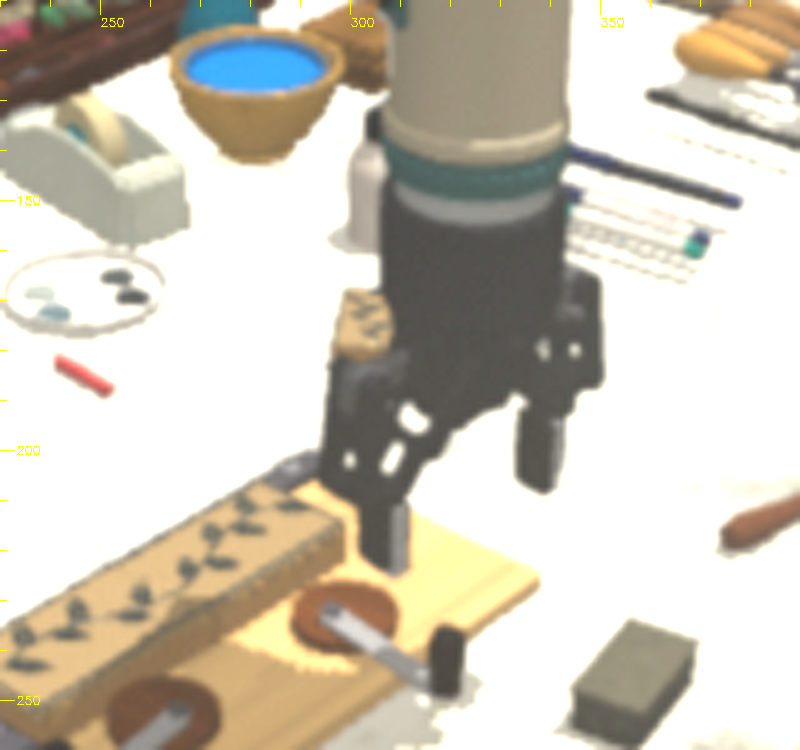

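Emit:
arm_command(increments=[0,0.011,0,0,2.5,0,0,0,0,0,0,2.5,0,0,0,0,0,0,1.3,0,0,0,0,0,0,0,0,0.5], grip_force=20)

```text
clock: 13.45
position: [0.439, 0.0929, 0.2081]
ee_rot: [0.447, -0.448, 0.548, -0.547]
contact_force: [-0.0, 1.1, 0.2]
width: 0.0697
```

Run:
```python
from h import *
planx((.440,.0945,.208),-1.768)
s=vision.get_image('scene')
crop('scene',(230,130,390,260),5,'pics/k3.png',s)
```

```text
turn [ 0.0017 -0.004   0.0005] shift cur [-0.17  0.01  0.07] shift target axes [-0.17  0.01  0.07]
clock 13.45 pos [0.439  0.0929 0.2081] F [-0.   1.1  0.2] w 0.0697 q6 1.83
```

View pics/k3.png

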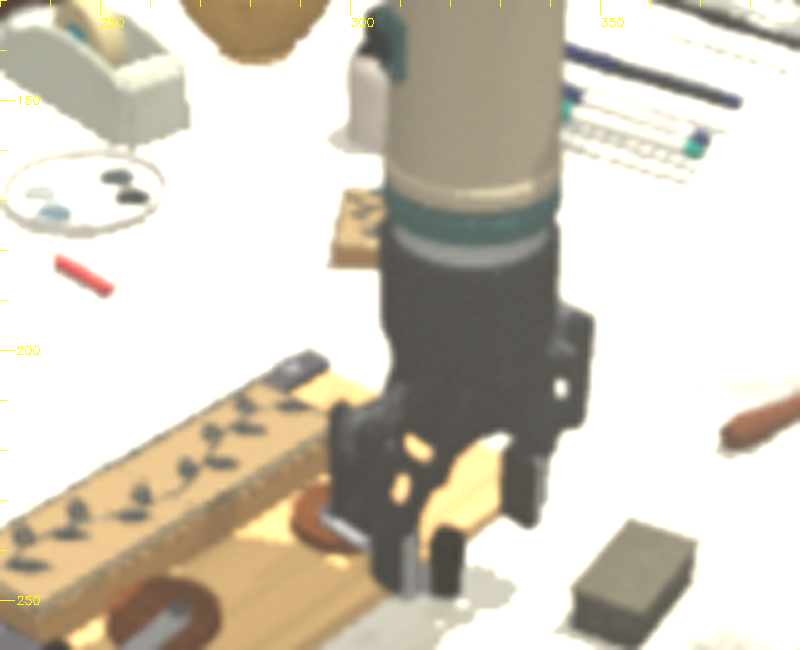

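Emit:
arm_command(increments=[0,0,0,0,0,0,1,0,0,0,0,0,0,1,0,0,0,0,0,0,1,0,0,0,0,0,0,1,0,0,0,0,0,0,1], grip_force=20)

```text
clock: 14.12
position: [0.4392, 0.0932, 0.2093]
ee_rot: [-0.447, 0.447, -0.548, 0.548]
contact_force: [-1.6, 1.4, 6.3]
width: 0.0167
```

Run:
```python
from h import *
planx((.440,.0945,.208),-1.768)
s=vision.get_image('scene')
crop('scene',(230,130,390,260),5,'pics/k4.png',s)
```

```text
turn [-0.0013 -0.0051 -0.0005] shift cur [-0.14  0.13  0.05] shift target axes [-0.14  0.13  0.05]
clock 14.12 pos [0.4392 0.0932 0.2093] F [-1.6  1.4  6.3] w 0.0167 q6 1.83
```

View pics/k4.png

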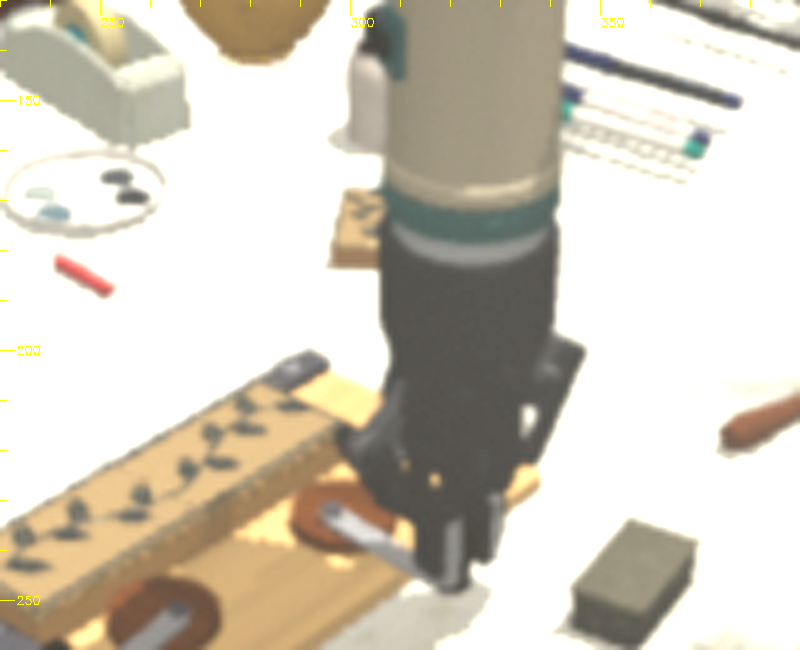

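Emit:
arm_command(increments=[0,-0.085,0,0,0,0,1,0,0,0,1.32,0,0,1,0,-0.17,0,0,0,0,1,0,0,0,1.32,0,0,1,0,-0.17,0,0,0,0,1,0,0,0,1.32,0,0,1,0,-0.17,0,0,0,0,1])

```text
clock: 15.05
position: [0.4411, 0.0524, 0.2087]
ee_rot: [-0.587, 0.589, -0.393, 0.393]
contact_force: [0.5, -2.6, 2.0]
width: 0.0166
```

```bash
cat > lev.py <<'E'
from h import *
pv=np.array([.5165,.0796]); st=manip.get_state(); p,R=tool(st); d=p[:2]-pv; a=np.arctan2(d[1],d[0])%(2*np.pi); x=R.apply([1,0,0]); yaw=np.arctan2(x[1],x[0])
print('r %.4f a %.3f cam %.3f tool yaw-tangent %.3f'%(np.hypot(*d),a,a+.098-np.pi+.3,(yaw-a-np.pi/2+np.pi)%(2*np.pi)-np.pi), 'F',st['contact_force'].round(1),'F in tool',R.inv().apply(st['contact_force']).round(1),p.round(4),st['clock'],st['width'].round(4))
E
python3 lev.py
```

```text
Traceback (most recent call last):
  File "lev.py", line 3, in <module>
    print('r %.4f a %.3f cam %.3f tool yaw-tangent %.3f'%(np.hypot(*d),a,a+.098-np.pi+.3,(yaw-a-np.pi/2+np.pi)%(2*np.pi)-np.pi), 'F',st['contact_force'].round(1),'F in tool',R.inv().apply(st['contact_force']).round(1),p.round(4),st['clock'],st['width'].round(4))
                                                                                                                                                                                                                                                 ^^^^^^^^^^^^^^^^^
AttributeError: 'float' object has no attribute 'round'
```

```bash
sed -i "s/st\['width'\].round(4)/st['width']/" lev.py; python3 lev.py
```

```text
r 0.0802 a 3.488 cam 0.745 tool yaw-tangent 0.046 F [ 0.5 -2.6  2. ] F in tool [ 2.6 -2.  -0.5] [0.4411 0.0524 0.2087] 15.05 0.016641874642467146
```

Emit:
arm_command(increments=[0,0,0,1.32,0,0.05,1,0,-0.17,0,0,0,0,1,0,0,0,1.32,0,0.05,1,0,-0.17,0,0,0,0,1,0,0,0,1.32,0,0.05,1,0,-0.17,0,0,0,0,1])

```text
clock: 15.8
position: [0.4646, 0.0198, 0.2086]
ee_rot: [-0.667, 0.668, -0.232, 0.233]
contact_force: [0.8, -2.1, 0.2]
width: 0.0167
```

```bash
python3 lev.py
```

```text
r 0.0792 a 3.998 cam 1.254 tool yaw-tangent 0.044 F [ 0.8 -2.1  0.2] F in tool [ 1.9 -0.2 -1.1] [0.4646 0.0198 0.2086] 15.8 0.01666784912057009
```

Emit:
arm_command(increments=[0,0,0,1.32,0,0.05,1,0,-0.17,0,0,0,0,1,0,0,0,1.32,0,0.05,1,0,-0.13,0,0,0,0,1,0,0,0,0,0,0,1])

```text
clock: 16.42
position: [0.4852, 0.0071, 0.2083]
ee_rot: [-0.694, 0.695, -0.133, 0.13]
contact_force: [-5.0, -1.2, 4.5]
width: 0.0161
```

```bash
python3 lev.py
```

```text
r 0.0789 a 4.305 cam 1.561 tool yaw-tangent 0.032 F [-5.  -1.2  4.5] F in tool [-4.2 -4.5 -3. ] [0.4852 0.0071 0.2083] 16.425 0.01608703608567599
```

Emit:
arm_command(increments=[0,0,0,0.5,0,0.02,1,0,-0.06,0,0,0,0,1,0,0,0,0.5,0,0.02,1,0,-0.06,0,0,0,0,1,0,0,0,0,0,0,1])

```text
clock: 17.05
position: [0.4923, 0.0048, 0.208]
ee_rot: [-0.701, 0.701, -0.094, 0.086]
contact_force: [-11.0, 0.4, 11.4]
width: 0.0169
```

```bash
python3 lev.py
```

```text
r 0.0787 a 4.400 cam 1.656 tool yaw-tangent 0.057 F [-11.    0.4  11.4] F in tool [-10.8 -11.3  -2.4] [0.4923 0.0048 0.208 ] 17.05 0.01692384760592931
```

Emit:
arm_command(increments=[0,0,0,0.3,0,0.02,1,0,-0.03,0,0.3,0,0,1,0,0,0,0,0,0,1,0,0,0,0,0,0,1])

```text
clock: 17.55
position: [0.4979, 0.0032, 0.208]
ee_rot: [-0.702, 0.703, -0.084, 0.075]
contact_force: [-13.2, -1.3, 11.8]
width: 0.0163
```

```bash
python3 lev.py
python3 - <<'E'
from h import *
s=vision.get_image('scene');t=vision.get_image('top')
crop('scene',(220,130,380,280),5,'pics/m1.png',s);crop('top',(205,150,335,250),6,'pics/m2.png',t)
E
```

```text
r 0.0787 a 4.474 cam 1.730 tool yaw-tangent 0.014 F [-13.2  -1.3  11.8] F in tool [-12.7 -11.7  -4.3] [0.4979 0.0032 0.208 ] 17.55 0.0162538012286
```

View pics/m1.png

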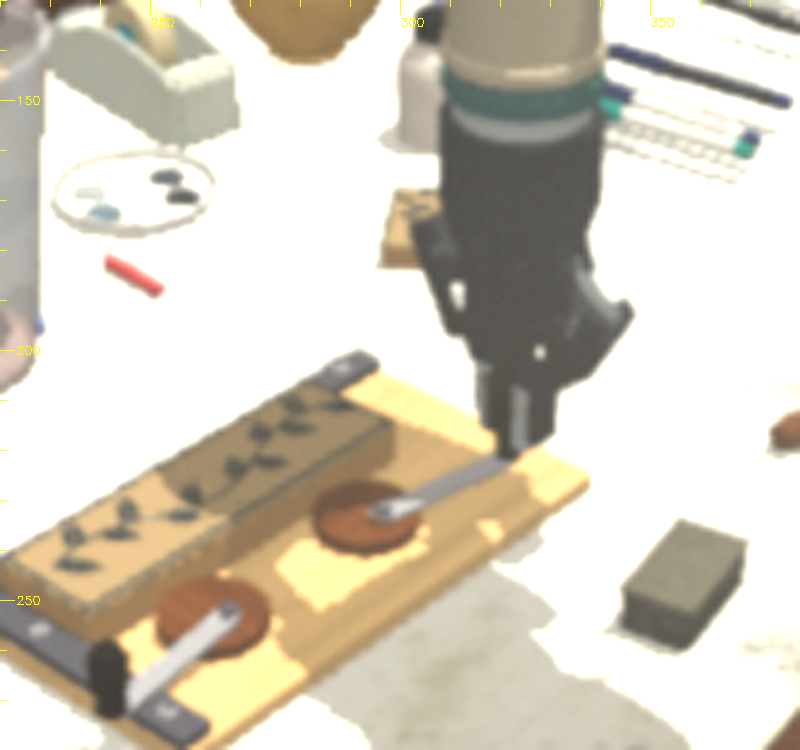

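View pics/m2.png

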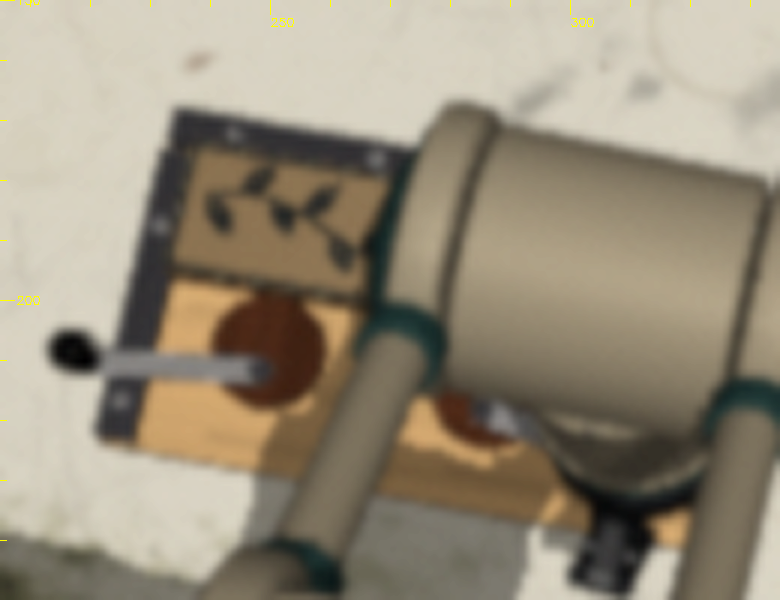

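Emit:
arm_command(increments=[0,-0.03,0,0.2,0,0.02,1,0,0,0,0.2,0,0,1,0,0,0,0,0,0,1,0,0,0,0,0,0,1])

```text
clock: 18.15
position: [0.5012, 0.0024, 0.208]
ee_rot: [-0.703, 0.704, -0.073, 0.063]
contact_force: [-13.5, -1.9, 12.3]
width: 0.0167
```

```bash
python3 lev.py
```

```text
r 0.0787 a 4.516 cam 1.773 tool yaw-tangent 0.002 F [-13.5  -1.9  12.3] F in tool [-13.  -12.1  -4.5] [0.5012 0.0024 0.208 ] 18.15 0.01671102544565795
```

Estimate is already past the nominal stop, but the force shows no hard stop yet; keep pushing in small steps.

Emit:
arm_command(increments=[0,-0.02,0,0.2,0,0.02,1,0,0,0,0.2,0,0,1,0,0,0,0,0,0,1,0,0,0,0,0,0,1])

```text
clock: 18.65
position: [0.504, 0.0019, 0.2079]
ee_rot: [-0.704, 0.705, -0.068, 0.055]
contact_force: [-17.7, -2.4, 15.1]
width: 0.0165
```

```bash
python3 lev.py
```

```text
r 0.0787 a 4.553 cam 1.809 tool yaw-tangent -0.014 F [-17.7  -2.4  15.1] F in tool [-17.2 -14.7  -5.4] [0.504  0.0019 0.2079] 18.65 0.016498995317429477
```

Emit:
arm_command(increments=[0,-0.01,0,0.2,0,0.0,1,0,0,0,0.2,0,0,1,0,0,0,0,0,0,1,0,0,0,0,0,0,1])

```text
clock: 19.15
position: [0.5054, 0.0016, 0.2077]
ee_rot: [-0.704, 0.705, -0.067, 0.049]
contact_force: [-23.4, -2.1, 20.4]
width: 0.0166
```

```bash
python3 lev.py;python3 - <<'E'
from h import *
s=vision.get_image('scene')
crop('scene',(260,170,360,270),7,'pics/m3.png',s)
E
```

```text
r 0.0787 a 4.571 cam 1.828 tool yaw-tangent -0.023 F [-23.4  -2.1  20.4] F in tool [-23.2 -19.8  -5.9] [0.5054 0.0016 0.2077] 19.15 0.016601861342103407
```

View pics/m3.png

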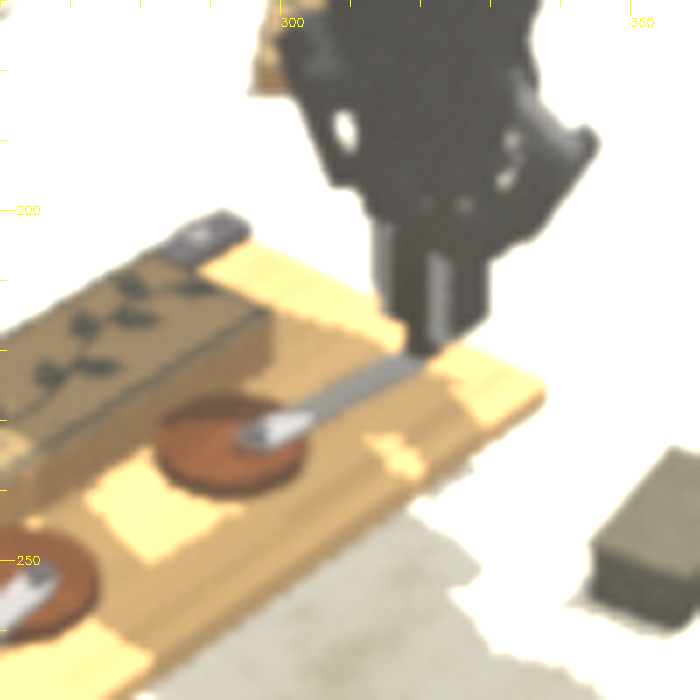

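Emit:
arm_command(increments=[0,0,0,0.2,0,0.0,1,0,0,0,0,0,0,1,0,0,0,0,0,0,1])

```text
clock: 19.58
position: [0.5061, 0.0015, 0.2075]
ee_rot: [-0.704, 0.705, -0.068, 0.047]
contact_force: [-25.3, -2.0, 24.1]
width: 0.0165
```

```bash
python3 lev.py
```

```text
r 0.0788 a 4.580 cam 1.837 tool yaw-tangent -0.031 F [-25.3  -2.   24.1] F in tool [-25.4 -23.4  -6.2] [0.5061 0.0015 0.2075] 19.575 0.016477892846385157
```

Emit:
arm_command(increments=[0,0,0,0,0,0,0.5,0,0,0,0,0,0,0.5,0,0,0,0,0,0,0.5,0,0,0,0,0,0,0.5,0,0,0,0,-1.0,0,0.5,0,0,0,0,-3.0,0,0.5,0,0,0,0,-4,0,0.5])

```text
clock: 20.45
position: [0.5169, 0.0013, 0.2902]
ee_rot: [0.705, -0.705, 0.055, -0.058]
contact_force: [0.7, -0.2, 0.8]
width: 0.0429
```

```bash
python3 lev.py;python3 - <<'E'
from h import *
s=vision.get_image('scene')
crop('scene',(200,150,360,290),5,'pics/m4.png',s)
E
```

```text
r 0.0783 a 4.717 cam 1.973 tool yaw-tangent -0.166 F [ 0.7 -0.2  0.8] F in tool [ 0.7 -0.8 -0.1] [0.5169 0.0013 0.2902] 20.45 0.042914482466516496
```

View pics/m4.png

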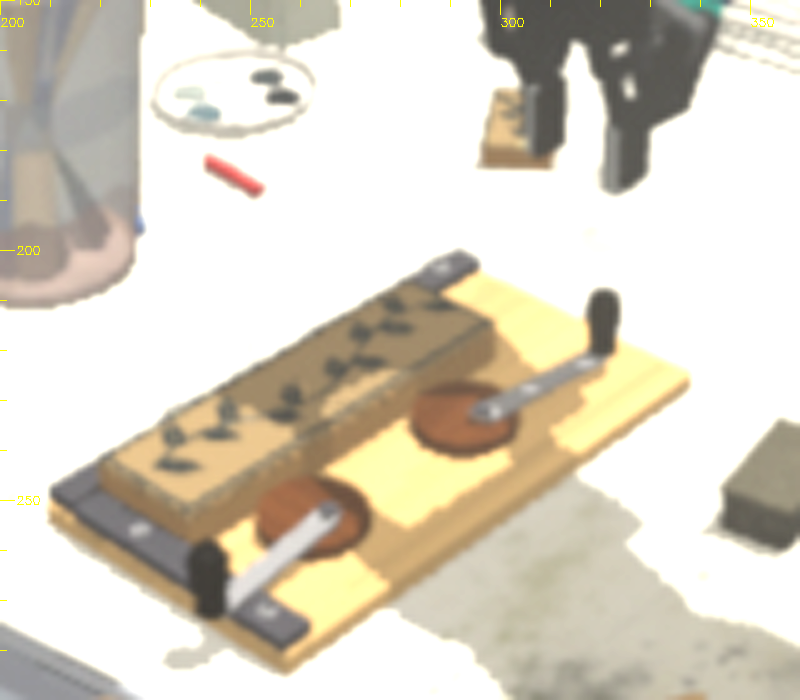

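Emit:
arm_command(increments=[0,0,0,0,-4,-5,0.5,0,0,0,0,-2,-6,0.5,0,0,0,0,0,-6,0.5,0,0,0,0,0,-6,0.5,0,0,0,0,0,-6,0.5,0,0,0,0,0,0,0.5])

```text
clock: 21.25
position: [0.4704, -0.2881, 0.3489]
ee_rot: [-0.703, 0.706, -0.056, 0.061]
contact_force: [-0.9, 0.7, -0.9]
width: 0.0425
```

Run:
```python
from fit import *
s=vision.get_image('scene');t=np.mean([vision.get_image('top').astype(float) for _ in range(3)],0)
cv2.imwrite('pics/s2.png',s[:,:,::-1]);np.save('top2.npy',t)
cv2.imwrite('pics/t2.png',t[:,:,::-1])
crop('scene',(200,190,330,290),6,'pics/n1.png',s);crop('top',(205,150,335,250),6,'pics/n2.png',t)
b=(.5545,.106,-.098)
for c in(1.6,1.65,1.7,1.75,1.8):
    a=np.pi-.3+c; g=W(b,[(-35.2+78*np.cos(a),-30+78*np.sin(a),59)]); print(c,proj('scene',g),proj('top',g))
st=manip.get_state();print(st['clock'],st['position'],st['contact_force'])
```

```text
1.6 [[323.22201615 209.76856366]] [[311.04126019 229.85769096]]
1.65 [[322.24430137 209.02065278]] [[311.68981259 228.45984891]]
1.7 [[321.20687694 208.30228247]] [[312.26667049 227.03412997]]
1.75 [[320.1124435  207.61484411]] [[312.77052243 225.58421663]]
1.8 [[318.96377572 206.95964969]] [[313.20025092 224.11383796]]
21.45 [ 0.47022953 -0.28236686  0.34809831] [-0.12002682 -0.12291915  0.96516146][ WARN:0@7.307] global loadsave.cpp:1063 imwrite_ Unsupported depth image for selected encoder is fallbacked to CV_8U.
```

View pics/n1.png

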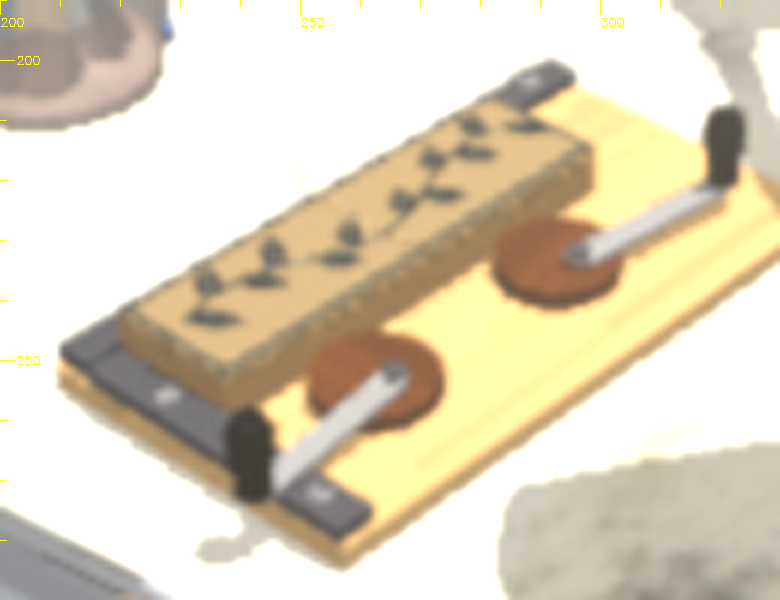

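View pics/n2.png

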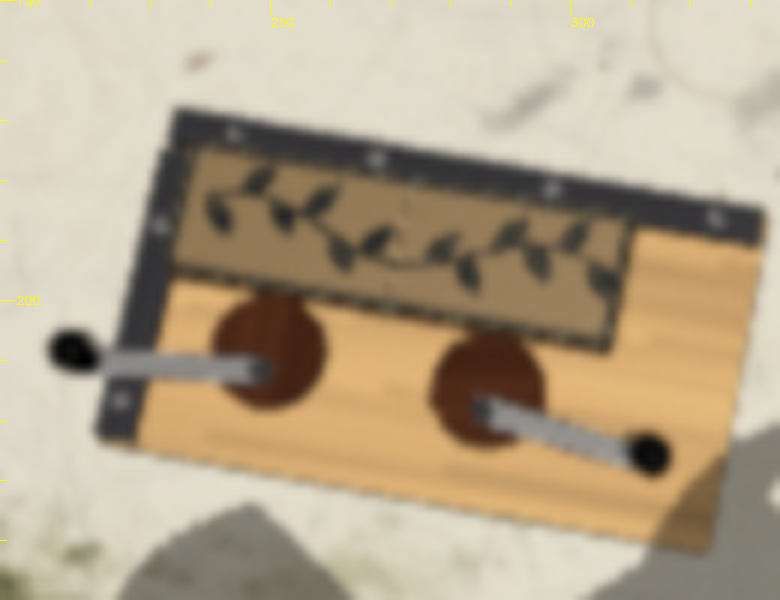

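View pics/s2.png

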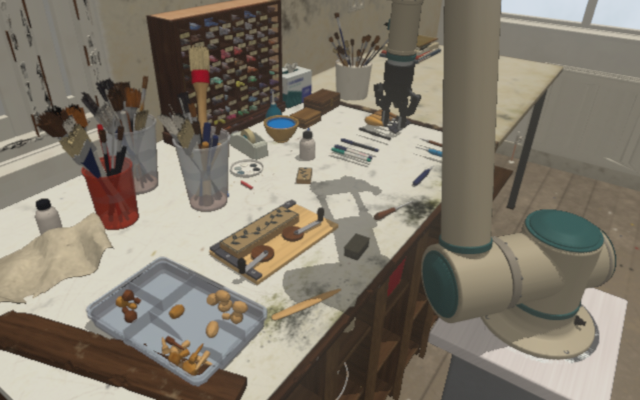

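Run:
```python
from rig import ticket
print(ticket.sign_off())
```

```text
the job is handed in; nothing more can be done
None
```

The larger loose block is seated in the board to the right of the clamped one, with its joint end against it. The right-hand cam lever is swung home and released. The job was handed in at about 21.5 s of the 64 s allowed.

**Butting up:** I slid the block left until the wrist force reached about 11 N against the left block, then nudged it back until the fence pushed back at about 11 N.

**Lever:** I gripped the lever's handle lightly and swung it counter-clockwise until pushing further barely moved it. The wrist force at that point was about 25 N sideways and 24 N upwards.

**Last checks, with the arm clear:**
- **Joint:** both pictures show the carved stem running unbroken across it, with no visible gap. The block is parallel to the fence.
- **Cam:** in the top picture the grip is at pixel (313, 226), against (312.8, 225.6) predicted for the shut stop. That puts the cam at about 1.75 rad. In the scene picture the grip top matches within about a pixel.
- **Other things:** the carving tool, sanding block, ink bottle, modelling stick and the smaller block look unmoved.

**Disagreements:**
- The two cameras' fits of the board and block differed by 2–4 mm, and by up to 0.02 rad in the angle. I settled the final fit by contact rather than by the pictures.
- While pushing at the stop, the arm position alone read about 1.84 rad. I put that down to the arm and fingers flexing, since the pictures after release show about 1.75.
- At 25 N I pushed the grip well past the roughly 5 N it needs.

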